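# Set a glued sheet stack to cure under press weights

## Task

First lock the press bed: with the screwdriver, turn the bed's slotted screw clockwise until it stops, then put the screwdriver back upright in its stand. Next set every red weight gently (lowered until it touches, not dropped) flat on top of the pile of sheets, directly on the sheets and well in from the edges, and last of all turn the heater dial fully anticlockwise to off. Leave everything else on the bench where it is.

Things in the scene. Friction and masses are not known exactly. Their poses are not given: they have to be found in the camera images.
- bed: Fixed dark steel plate 300 (x) by 260 (y) by 12 mm, origin at the centre of its underside on the bench, z up. Centred on it and aligned lies the fixed, rigid pile of grey and reddish sheets, 280 (x) by 240 (y) mm, whose height differs each time and is not given: its flat top is 38 to 82 mm above the bench. A green block, 70 by 85 by 30 mm high, on its right (-y) edge carries the lock screw.
- slot (a point): Centre of the bottom of the lock screw's slot, on the screw's vertical axis, 34 mm above the bench, at (-50, -168) mm in the bed's x, y. Axes as the bed's; does not turn with the screw. The brass screw head is 40 mm across, its top 43 mm above the bench; the slot is 6.4 mm wide, 9 mm deep, 38 mm long, open at both ends.
- lock_screw (a joint): Angle of the lock screw (rad), growing clockwise seen from above. At 0 the slot runs along the bed's x axis; at angle a along the bed's x turned clockwise by a. Loose at the start (0.3 to 0.75), tight at its hard stop, 1.75. Friction about 0.12 N m; it stays where it is left and does not move up or down.
- screwdriver: Flat screwdriver, 176 mm long, 140 g, upright in its stand at the start. Origin at the middle of the blade's tip, z up to the handle. Blade 24 mm wide along x, 3.2 mm thick along y (last 4 mm: 2.2), 18 mm long; shaft 10 mm thick; round flange 44 mm across, z 90 to 96 mm; orange flat-sided handle, 30 (x) by 24 mm (y), z 96 to 176 mm, black stripes on the two flats that are 24 mm apart.
- stand_hole (a point): Centre of the 32 by 32 mm square hole in the top of the fixed blue screwdriver stand (90 by 90 mm, 100 mm high), at the top face, 100 mm above the bench; axes as the stand's. When put away, the shaft hangs through the hole and the flange rests on the top, the blade's tip 90 mm below this point; any yaw will do.
- weight1: Red press weight with a wooden grip, loose, about 0.5 kg (0.4 to 0.65): base 90 (x) by 60 (y) by 22 mm high, grip rib 70 (x) by 20 (y) mm centred on it, from 22 to 62 mm height. Origin at the centre of the underside, z up. Two to four of the weights are there; the others are absent.
- weight2: Red press weight with a wooden grip, loose, about 0.5 kg (0.4 to 0.65): base 90 (x) by 60 (y) by 22 mm high, grip rib 70 (x) by 20 (y) mm centred on it, from 22 to 62 mm height. Origin at the centre of the underside, z up. Two to four of the weights are there; the others are absent.
- weight3: Red press weight with a wooden grip, loose, about 0.5 kg (0.4 to 0.65): base 90 (x) by 60 (y) by 22 mm high, grip rib 70 (x) by 20 (y) mm centred on it, from 22 to 62 mm height. Origin at the centre of the underside, z up. Two to four of the weights are there; the others are absent.
- weight4: Red press weight with a wooden grip, loose, about 0.5 kg (0.4 to 0.65): base 90 (x) by 60 (y) by 22 mm high, grip rib 70 (x) by 20 (y) mm centred on it, from 22 to 62 mm height. Origin at the centre of the underside, z up. Two to four of the weights are there; the others are absent.
- dial (a joint): Angle of the heater dial (rad), growing clockwise seen from above; 0 is its end stop, fully anticlockwise (off), 2.4 the other stop. At the start 0.8 to 1.3. Light friction of 0.05 N m; stays where it is left.
- dial_grip (a point): Point on the dial's vertical axis at the height to grip, 87 mm above the bench, turning with the dial: its x axis runs along the grip bar. The black bar is 42 mm long, 14 mm thick, its top 94 mm and its foot 64 mm above the bench, on a disc 44 mm across, above the fixed grey heater box, 120 by 120 by 50 mm.
- case_a: Bystander: blue spectacle case, 150 by 60 by 38 mm, loose; origin at the centre of its underside.
- case_b: Bystander: dark blue spectacle case, 150 by 60 by 38 mm, loose; origin at the centre of its underside.
- mug: Bystander: white mug, 76 mm across, 90 mm high, loose.
- jar: Bystander: jar, 68 mm across, 100 mm high, loose.
- tape: Bystander: yellow roll of tape lying flat, 60 mm across, 24 mm high, loose.
- spool: Bystander: wooden spool standing upright, 60 mm across, 50 mm high, loose.
- offcut: Bystander: black rubber offcut block, 120 by 50 by 20 mm, loose.
Mind the look-alikes: they are no part of the job. Several things look just like the part that bears stand_hole: the one meant starts farthest to the robot's left. What is shaped like the weight3 but purple is not meant.

How it is judged:
On the way, in this order (a step that is already met when the one before it is completed fails the run):
1. the lock screw is turned clockwise to its stop with the screwdriver's blade in its slot (value of joint lock_screw above 1.67 rad and z of screwdriver in the frame of slot below 0.005 m and horizontal distance between screwdriver and slot below 0.012 m), for 0.1 s.
2. the screwdriver stands back in its stand, let go (horizontal distance between screwdriver and stand_hole below 0.012 m and z of screwdriver in the frame of stand_hole below -0.084 m and angle between screwdriver's own z axis and vertical below 0.12 rad and contact force between screwdriver and the fingers below 0.1 N and linear speed of screwdriver below 0.03 m/s), for 0.2 s.
3. all the weights that are there stand on the pile, let go (x of weight1 in the frame of bed between -0.092 and 0.092 m and y of weight1 in the frame of bed between -0.068 and 0.068 m and angle between each of weight1, weight2, weight3, weight4's own z axis and vertical below 0.1 rad and contact force between each of weight1, weight2, weight3, weight4 and bed above 1.5 N and contact force between each of weight1, weight2, weight3, weight4 and the fingers below 0.1 N and linear speed of each of weight1, weight2, weight3, weight4 below 0.03 m/s and x of weight2 in the frame of bed between -0.092 and 0.092 m and y of weight2 in the frame of bed between -0.068 and 0.068 m and x of weight3 in the frame of bed between -0.092 and 0.092 m and y of weight3 in the frame of bed between -0.068 and 0.068 m and x of weight4 in the frame of bed between -0.092 and 0.092 m and y of weight4 in the frame of bed between -0.068 and 0.068 m), for 0.2 s.
4. the heater dial is fully anticlockwise (value of joint dial below 0.08 rad), for 0.2 s.
At the end, for the whole second after the job is handed in: Screw over 1.67 rad; screwdriver in its stand (tip 84 mm or more below the hole, within 12 mm of its centre, tilt under 0.12 rad); each weight level, touching the sheets, centre within 92 mm (bed x) and 68 mm (bed y) of the pile's centre; dial under 0.08 rad; all released and at rest (all of step 2 and all of step 3 and value of joint lock_screw above 1.67 rad and value of joint dial below 0.08 rad).
It fails at once if a weight is dropped onto the pile (falls free over the bed, more than about 8 mm) ((contact force between weight1 and anything else below 0.02 N and linear speed of weight1 above 0.4 m/s and horizontal distance between weight1 and bed below 0.13 m and height (world z) of weight1 above 0.03 m) or (contact force between weight2 and anything else below 0.02 N and linear speed of weight2 above 0.4 m/s and horizontal distance between weight2 and bed below 0.13 m and height (world z) of weight2 above 0.03 m) or (contact force between weight3 and anything else below 0.02 N and linear speed of weight3 above 0.4 m/s and horizontal distance between weight3 and bed below 0.13 m and height (world z) of weight3 above 0.03 m) or (contact force between weight4 and anything else below 0.02 N and linear speed of weight4 above 0.4 m/s and horizontal distance between weight4 and bed below 0.13 m and height (world z) of weight4 above 0.03 m)).
It fails at once if a bystander is moved more than 50 mm (distance of any of case_a, case_b, mug, jar, tape, spool, offcut from where it was at the start of the episode above 0.05 m).
Of weight1, weight2, weight3, weight4 only 2 to 4 are there at a start; the rules pass over those that are not, and their reading is None.
At some moment in a run one of weight1, weight2, weight3, weight4 may be knocked a few centimetres aside while the robot is not near it.
It also fails if it takes over 210 s, if anything falls off the work surface, if the arm or the gripper's body presses on something with over 40 N, if the wrist force passes 120 N, or if a joint passes its speed limit or range.

## Robot

A 6-joint arm with a two-finger parallel gripper is mounted at the origin on the work surface. World frame = base frame: x ahead of the robot, y to its left, z up, the work surface at z = 0. Lengths are in m, angles in rad, forces in N, time in s.
With the tool pointing down it reaches from about 0.375 to 0.9 m from the base axis. Payload 3.1 kg.
Tool frame: the origin (TCP) lies midway between the tips of the shut fingers; the grasp point (between the pads) lies 19 mm behind it (manip.grip_depth is the distance from the TCP to the grasp point, in m); z points along the fingers, y is the line along which they close (so a half turn about z gives the same grasp; the last joint's range is limited). The gripper opens to 85 mm and grips with 20 to 120 N. Pads are 22 mm wide; open, the fingers measure 114 mm over their backs; the gripper's body (76 mm by 85 mm) begins 54 mm behind the grasp point. The pads swing forward as they close: fully open they stand 13 mm farther back than shut.
Start: joints at [1.149, 0.527, 1.433, -0, 1.181, -0.178], TCP at [0.151, 0.607, 0.231] pointing down, gripper open.
Joint ranges: [-3.08, 3.08], [-0.75, 2.2], [0.22, 2.44], [-1.43, 4.57], [0, 2.65], [-2.85, 2.85]. Speed limits (rad/s): [2.79, 2.79, 3.14, 3.14, 3.14, 3.14].

## Interface

Orientations are given as a unit quaternion [x, y, z, w].
In Python, from station import telemetry, snapshot, manip gives the robot as it stands. The module is installed in compiled form; this text tells all that it offers.
- The arm moves only by the shell command python3 -m crank 'ROWS' [OPENING] [FORCE]. ROWS is text: rows parted by semicolons, each of 6 numbers parted by spaces: the shift along the tool's x, y, z as a fraction of full scale, then the turn, a rotation vector about the tool's x, y, z as a fraction of full scale. A call has exactly 5 rows; each row shifts and turns the commanded pose from where the row before left it, along the tool's axes as they then stand; what a row does not reach is not made up. Full scale, the value 1, is 4 cm for a shift and 90 degrees for a turn. A row lasts 1/10 s, in which the tool goes at most 50 mm and 8.59 degrees, less where a joint would pass 70% of its speed; a pose out of reach is approached as far as the arm can. A call with a number of a shift or a turn outside -1 to 1 is refused whole. A call with a gripper value outside its range is refused whole. OPENING is the opening, from -1 (shut) to 1 (fully open), set as the call begins (- or left out, the last holds). The fingers move at their own pace and stop on an object; FORCE is the grip in N (left out, the last holds). Time passes only in rows, so rows that do not move let the fingers close, or fill a call up. It gives the time, the measured TCP pose, the force, the opening and the grip force at its end, in the units of the state.
- telemetry.sense(): the state, without advancing time (a new reading comes with each control period).
- snapshot(name): name is "scene" or "top"; returns a dict with "image" (420x560x3 uint8, red, green, blue), "depth" (420x560 float32, m along the optical axis (not along the pixel's ray), 0 where there is no reading), "camera_matrix" (3x3 intrinsics, pixels), "rvec" (rotation vector, rad) and "tvec" (3), from world to camera coordinates, as OpenCV has them. Camera axes: x right, y down, z forward; pixel columns grow to the right and rows downward; lengths in m; the calibration is good to about 2 mm. A picture is of the moment at which its call begins.
- manip.sign_off(): hands the job in; it is judged then, once.
The state is a dict: "t": time; "q": joint angles; "qd": joint speeds; "tau": joint torques, N m; "tcp_pos": TCP position; "tool_rot": TCP orientation; "force": force on the tool from outside, world axes, zero at the start; "ft_torque": the same for the moment, N m; "finger_gap": opening from 0.0 (shut) to 1.0 (fully open); "gripper_force": force on a finger pad.
Only numpy, scipy, OpenCV 4.12 (cv2) and the standard library are available. Lean on these libraries where they do the work, as an engineer would, in place of code of your own. Each camera call takes 0.05 s, during which the arm holds its last target. There are 200 camera calls.

## Working session

There is one attempt and no reset: what is moved stays moved. The work goes in short steps, Python scripts to look and compute and a shell command to move; the robot and the scene stay as the last step left them, time stands still between calls to the robot, and variables do not carry over. Pictures are saved under pics/ and viewed, at most 14 in all, crops included, and the job is handed in when it is done.

```bash
mkdir -p pics; cat > h.py <<'E'
import numpy as np, cv2
from scipy.spatial.transform import Rotation as R
from station import telemetry, snapshot, manip
def snap(n):
    s=snapshot(n); np.savez(f'last_{n}.npz',**s); return s
def load(n): return dict(np.load(f'last_{n}.npz'))
def cloud(s):
    d=s['depth']; K=s['camera_matrix']; v,u=np.mgrid[:d.shape[0],:d.shape[1]]
    p=np.stack([(u-K[0,2])/K[0,0]*d,(v-K[1,2])/K[1,1]*d,d],-1)
    Rm=cv2.Rodrigues(s['rvec'])[0]
    w=(p-s['tvec'].reshape(3))@Rm
    w[d==0]=np.nan
    return w
def save(img,f,crop=None,k=1):
    if crop: a,b,c,d=crop; img=img[b:d,a:c]
    img=cv2.resize(img,None,fx=k,fy=k,interpolation=cv2.INTER_CUBIC)
    cv2.imwrite('pics/'+f,img[...,::-1])
def pix2w(s,u,v,z):
    K=s['camera_matrix'];Rm=cv2.Rodrigues(s['rvec'])[0];c=-Rm.T@s['tvec'].reshape(3)
    d=Rm.T@np.array([(u-K[0,2])/K[0,0],(v-K[1,2])/K[1,1],1]); return c+d*(z-c[2])/d[2]
def w2pix(s,p): return cv2.projectPoints(np.array(p,float).reshape(-1,1,3),s['rvec'],s['tvec'],s['camera_matrix'],None)[0].reshape(-1,2)
E
python3 - <<'E'
from h import *
for n in('scene','top'):
    s=snap(n); save(s['image'],n+'0.png',k=1.42)
    Rm=cv2.Rodrigues(s['rvec'])[0];print(n,-Rm.T@s['tvec'].reshape(3),Rm.tolist(),s['camera_matrix'][0,0])
print(telemetry.sense(),manip.grip_depth)
E
```

```text
scene [1.23330546 0.60500271 1.14723455] [[-0.6808354630272897, 0.7324330675670343, -0.0022076727022939946], [0.5489289690645354, 0.5082584854354532, -0.6635889532719833], [-0.4849124242645908, -0.4530067477612275, -0.7480941299573425]] 523.2057981691282
top [ 0.43967011 -0.03717802  1.44376033] [[-0.015517520431613141, -0.9998483611947744, -0.007903238309629648], [-0.9973885111416314, 0.016035975940642322, -0.07042020532710253], [0.07053626303068936, 0.0067898521158773, -0.9974861069237555]] 491.29212000667536
{'t': 0.1, 'q': array([ 1.14852438e+00,  5.28411601e-01,  1.43378130e+00, -3.03597366e-06,
        1.18140026e+00, -1.78507618e-01]), 'qd': array([-0.00168242, -0.00340973, -0.00242576, -0.0003297 ,  0.00150795,
       -0.00046205]), 'tau': array([-5.16689795e-05, -4.43303418e+01, -1.78587806e+01, -2.05001611e-04,
        3.85042542e-03, -4.96786058e-06]), 'tcp_pos': array([0.1505552 , 0.60592749, 0.23040561]), 'tool_rot': array([ 1.21579989e-01,  9.92581133e-01, -9.55876572e-04, -2.94625982e-04]), 'force': array([-0.09409642,  0.38491583,  0.38144219]), 'ft_torque': array([ 0.01925557, -0.03715949,  0.01943675]), 'gripper_force': 0.0, 'finger_gap': 1.0018610683900884} 0.0187
```

View pics/top0.png

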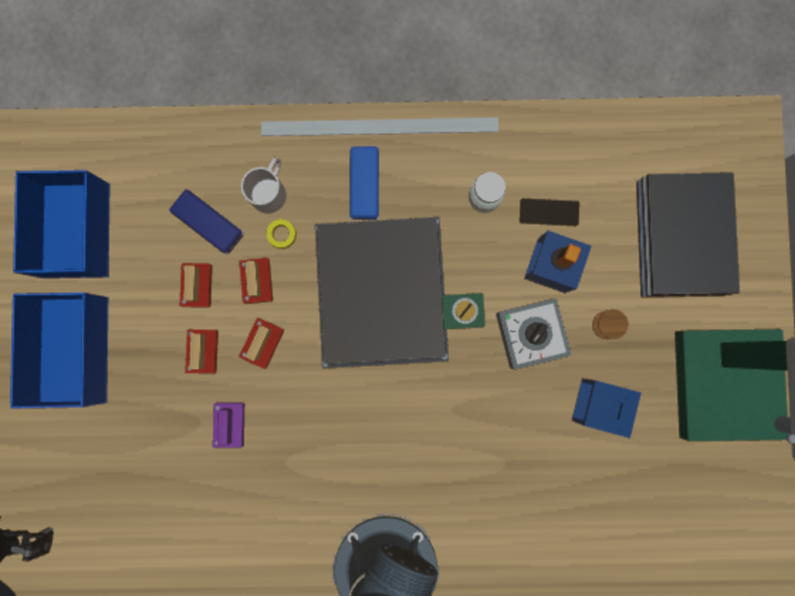

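View pics/scene0.png

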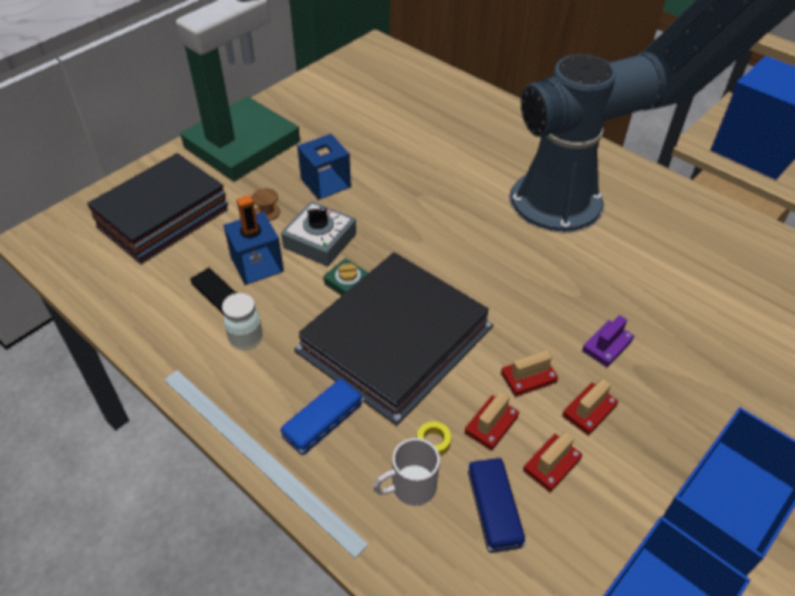

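The top view shows four red weights at (195,285), (256,280), (201,351) and (262,343). The purple decoy is at (228,425). There are two blue stands: (558,262) holds the screwdriver and (606,408) is empty. The first is farther to the robot's left (smaller column) and holds the driver, so it is the one meant. The screw is at (464,311) and the dial at (537,333). Next I'll measure and confirm in an enlarged crop.

```bash
cat > meas.py <<'E'
from h import *
def rect(p): 
    (c,wh,a)=cv2.minAreaRect((p*1000).astype(np.float32)); return np.round(c,1),np.round(wh,1),round(a,1)
def weights(s):
    w=cloud(s); hsv=cv2.cvtColor(s['image'],cv2.COLOR_RGB2HSV)
    m=((hsv[...,0]<8)|(hsv[...,0]>172))&(hsv[...,1]>150)&(hsv[...,2]>70)
    # fill in the grips by closing
    m=cv2.morphologyEx(m.astype(np.uint8),cv2.MORPH_CLOSE,np.ones((9,9)))
    n,l,st,ce=cv2.connectedComponentsWithStats(m); out=[]
    for i in range(1,n):
        if st[i,4]<120: continue
        q=w[l==i]; q=q[np.isfinite(q[:,2])]
        b=q[:,2].max()-.062
        g=q[q[:,2]>b+.054]; base=q[(q[:,2]<b+.03)&(q[:,2]>b+.012)]
        out.append((ce[i].round(),'grip',rect(g[:,:2]),'base',rect(base[:,:2]),'z',np.percentile(g[:,2],[50,95]).round(4),np.median(base[:,2]).round(4)))
    return out
E
python3 - <<'E'
from meas import *
s=load('top');w=cloud(s);hsv=cv2.cvtColor(s['image'],cv2.COLOR_RGB2HSV)
for o in weights(s): print(*o)
f=np.isfinite(w[...,2])
def reg(u0,v0,u1,v1):
    m=np.zeros(f.shape,bool); m[int(v0/1.42):int(v1/1.42),int(u0/1.42):int(u1/1.42)]=1; return m&f
r=reg(310,208,452,372); zt=np.median(w[r&reg(345,250,420,340)][:,2]); print('pile z',zt, 'rect',rect(w[r&(abs(w[...,2]-zt)<.008)][:,:2]))
r=reg(445,285,490,335); 
b=r&(hsv[...,0]>12)&(hsv[...,0]<30)&(hsv[...,1]>100)&(w[...,2]>.03); print('screw',rect(w[b][:,:2]),w[b].mean(0))
r=reg(440,285,490,335)&(abs(w[...,2]-.03)<.006);print('green block',rect(w[r][:,:2]))
r=reg(520,225,600,300); q=r&(w[...,2]>.168-.0)&(hsv[...,0]<20); print('driver top z',np.nanmax(w[r][:,2])); q=r&(w[...,2]>.178);print(rect(w[q][:,:2]),w[q].mean(0))
q=r&(abs(w[...,2]-.1)<.005)&(hsv[...,0]>100);print('stand',rect(w[q][:,:2]))
r=reg(500,295,570,370); q=r&(w[...,2]>.088);print('dial bar',rect(w[q][:,:2]),w[q].mean(0))
q=r&(abs(w[...,2]-.05)<.006);print('heater',rect(w[q][:,:2]))
a=s['image'][155:280,305:460]; save(a,'crop1.png',k=5)
t=load('scene');a=t['image'][130:240,120:290]; save(a,'crop2.png',k=4.5)
E
```

```text
[181. 197.] grip (array([620.1, 259.1]), array([17.4,  0.7]), 89.7) base (array([586.9, 257.2]), array([88.6, 59.3]), 4.5) z [0.0596 0.0635] 0.0215
[139. 201.] grip (array([613.8, 382.2]), array([16.3,  0.9]), 89.2) base (array([580. , 382.1]), array([62.3, 88.8]), 87.2) z [0.0575 0.0622] 0.0214
[183. 241.] grip (array([458.4, 245.7]), array([19.3, 68.5]), 65.2) base (array([458.1, 246. ]), array([59.1, 87.8]), 63.9) z [0.0636 0.0679] 0.0225
[143. 247.] grip (array([442.7, 368. ]), array([56.5, 87.8]), 85.2) base (array([0., 0.]), array([0., 0.]), 0.0) z [0.0251 0.0294] nan
pile z 0.06027714905557899 rect (array([559.6,  -0. ]), array([280.7, 241.4]), 2.5)
screw (array([ 517.2, -169.6]), array([34.3, 37. ]), 44.1) [ 0.51718351 -0.16964543  0.04173919]
green block (array([ 517. , -167.1]), array([69.7, 84.5]), 2.4)
driver top z 0.19261473467195
(array([ 610.2, -352.1]), array([24.1, 28.9]), 68.3) [ 0.60959632 -0.35210494  0.18472124]
stand (array([ 609.6, -353.4]), array([90.7, 91.9]), 68.8)
dial bar (array([ 467.6, -305.9]), array([14.4, 40.4]), 55.5) [ 0.4677644  -0.30588042  0.09337546]
heater (array([ 467.9, -306.5]), array([119.4, 120.2]), 13.1)
  return _methods._mean(a, axis=axis, dtype=dtype,
  ret = ret.dtype.type(ret / rcount)
```

View pics/crop1.png

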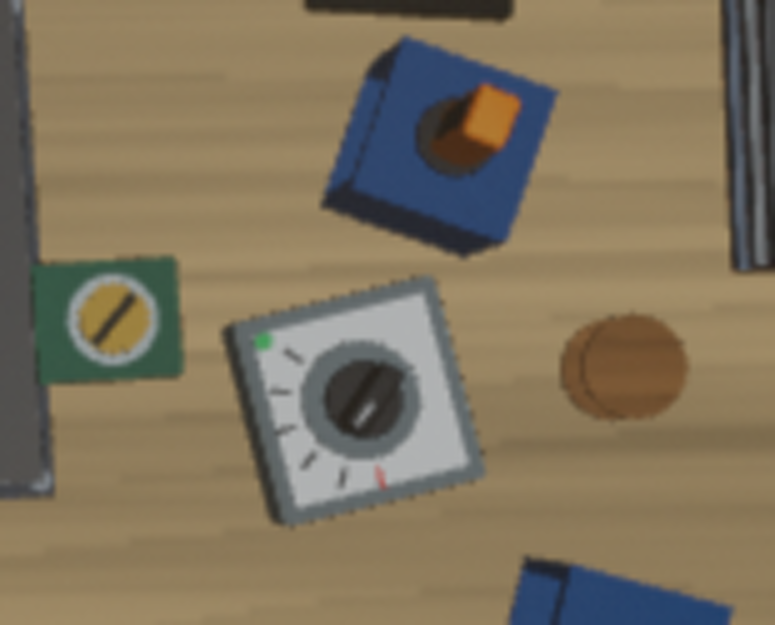

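View pics/crop2.png

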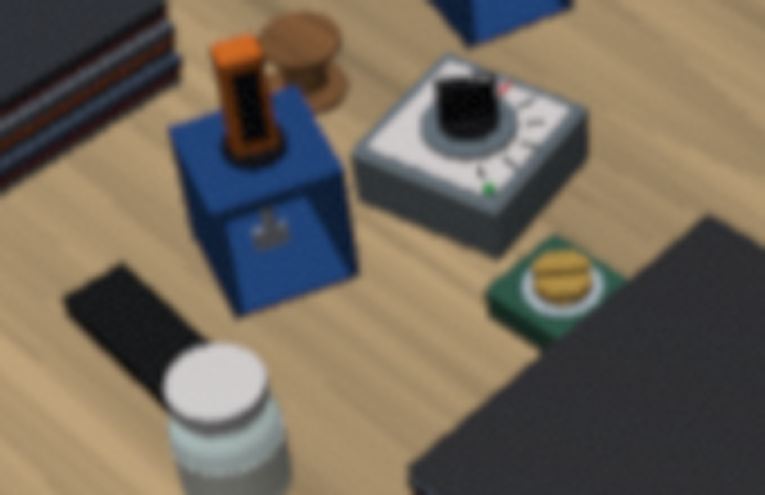

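The crops confirm it. The driver stands in the left-most stand, handle at crop1 (492,117), blade hanging through. The slot runs from (135,293) to (95,345), and the dial bar is at (365,397) with its white mark to the lower left. Now a helper that converts targets into move units.

```bash
cat > go.py <<'E'
from h import *
import sys
# usage: go.py x y z yawY(deg) : turn (units) then shift units at the final orientation, per waypoint
def go(*wps):
    st=telemetry.sense(); Rt=R.from_quat(st['tool_rot']); p=st['tcp_pos']
    m=Rt.as_matrix(); yaw=np.degrees(np.arctan2(m[1,1],m[0,1]))
    print('t',round(st['t'],1),'pos',p.round(4),'yawY',round(yaw,2),'tilt',np.round(m[:2,2],4),'F',st['force'].round(1),'gap',round(st['finger_gap'],3),'gf',round(st['gripper_force'],1),'q',st['q'].round(2))
    for x,y,z,a in wps:
        dw=(yaw-a+180)%360-180; a_=np.radians(a)
        M=np.array([[-np.sin(a_),np.cos(a_),0],[np.cos(a_),np.sin(a_),0],[0,0,-1]]).T.T
        d=np.array([x,y,z])-p
        ty=np.array([np.cos(a_),np.sin(a_),0]); tz=np.array([0,0,-1.]); tx=np.cross(ty,tz)
        u=np.array([tx@d,ty@d,tz@d])/.04
        print('turn z units',round(dw/90,4),'shift units',u.round(3),'n',int(np.ceil(np.linalg.norm(u))))
        p=np.array([x,y,z]); yaw=a
if __name__=='__main__':
    go(*[tuple(map(float,a.split(','))) for a in sys.argv[1:]])
E
python3 go.py .15,.606,.33,68.3 .40,.35,.33,68.3 .61,-.352,.30,68.3 .61,-.352,.126,68.3
python3 - <<'E'
from meas import *
# refine slot direction: dark pixels within brass disc
s=load('top'); im=cv2.cvtColor(s['image'],cv2.COLOR_RGB2GRAY); pts=[];ws=[]
c=w2pix(s,[.5172,-.1698,.043])[0]; print(c)
yy,xx=np.mgrid[:420,:560]; m=np.hypot(xx-c[0],yy-c[1])<6
g=im[m].astype(float); wt=np.clip(np.percentile(g,60)-g,0,None)
P=np.array([pix2w(s,u,v,.041)[:2] for u,v in zip(xx[m],yy[m])]); mu=(P*wt[:,None]).sum(0)/wt.sum()
C=np.cov((P-mu).T,aweights=wt); e,v=np.linalg.eigh(C); print(mu,np.degrees(np.arctan2(v[1,1],v[0,1])),e**.5)
E
```

```text
t 0.1 pos [0.1506 0.6059 0.2304] yawY 76.03 tilt [-0.0008 -0.0018] F [-0.1  0.4  0.4] gap 1.002 gf 0.0 q [ 1.15  0.53  1.43 -0.    1.18 -0.18]
turn z units 0.0859 shift units [ 0.014 -0.003 -2.49 ] n 3
turn z units 0.0 shift units [-8.173 -3.636  0.   ] n 9
turn z units 0.0 shift units [-11.367 -14.365   0.75 ] n 19
turn z units 0.0 shift units [0.   0.   4.35] n 5
[327.42598314 218.17531995]
[ 0.51699    -0.16979461] 139.99267707270857 [0.00241872 0.01006042]
```

```bash
python3 -m crank '0 0 -0.5 0 0 0.0859; 0 0 -1 0 0 0; 0 0 -1 0 0 0; 0 0 0 0 0 0; -0.8 -0.36 0 0 0 0' 1 60
python3 -m crank '-0.8 -0.36 0 0 0 0; -0.8 -0.36 0 0 0 0; -0.8 -0.36 0 0 0 0; -0.8 -0.36 0 0 0 0; -0.8 -0.36 0 0 0 0'
python3 -m crank '-0.8 -0.36 0 0 0 0; -0.8 -0.36 0 0 0 0; -0.8 -0.36 0 0 0 0; -0.8 -0.36 0 0 0 0; -0.5 -0.7 0 0 0 0'
python3 -m crank '-0.5 -0.7 0 0 0 0; -0.5 -0.7 0 0 0 0; -0.5 -0.7 0 0 0 0; -0.5 -0.7 0 0 0 0; -0.5 -0.7 0 0 0 0'
python3 -m crank '-0.6 -0.75 0 0 0 0; -0.6 -0.75 0 0 0 0; -0.6 -0.75 0 0 0 0; -0.6 -0.75 0 0 0 0; -0.6 -0.75 0 0 0 0'
python3 -m crank '-0.6 -0.75 0 0 0 0; -0.6 -0.75 0 0 0 0; -0.6 -0.75 0 0 0 0; -0.6 -0.75 0 0 0 0; 0 0 0 0 0 0'
python3 go.py .61,-.352,.30,68.3 .61,-.352,.126,68.3
```

```text
t: 0.6
tcp_pos: [0.1736, 0.5835, 0.3324]
tool_rot: [0.186, 0.983, 0.002, -0.0]
force: [1.0, -1.5, -0.6]
finger_gap: 1.004
gripper_force: 0.0
t: 1.1
tcp_pos: [0.2977, 0.4538, 0.3304]
tool_rot: [0.188, 0.982, -0.001, -0.0]
force: [0.1, 0.5, -0.4]
finger_gap: 1.004
gripper_force: 0.0
t: 1.6
tcp_pos: [0.4052, 0.3201, 0.3304]
tool_rot: [0.188, 0.982, 0.0, 0.0]
force: [0.5, -0.1, -0.2]
finger_gap: 0.998
gripper_force: 0.0
t: 2.1
tcp_pos: [0.4438, 0.1525, 0.3305]
tool_rot: [0.188, 0.982, -0.0, -0.001]
force: [0.9, 0.5, 0.2]
finger_gap: 1.001
gripper_force: 0.0
t: 2.6
tcp_pos: [0.5, -0.0312, 0.3305]
tool_rot: [0.188, 0.982, 0.0, -0.001]
force: [-0.5, -0.0, -0.6]
finger_gap: 0.999
gripper_force: 0.0
t: 3.1
tcp_pos: [0.5461, -0.1815, 0.33]
tool_rot: [0.191, 0.982, -0.001, 0.0]
force: [-0.7, 1.2, -1.0]
finger_gap: 0.996
gripper_force: 0.0
t 3.1 pos [ 0.5461 -0.1815  0.33  ] yawY 68.03 tilt [-0.0001 -0.0018] F [-0.7  1.2 -1. ] gap 0.996 gf 0.0 q [-0.51  0.36  1.43 -0.    1.35 -1.7 ]
turn z units -0.003 shift units [-3.059 -3.369  0.749] n 5
turn z units 0.0 shift units [0.   0.   4.35] n 5
```

```bash
python3 -m crank '-0.6 -0.67 0.15 0 0 0; -0.6 -0.67 0.15 0 0 0; -0.6 -0.67 0.15 0 0 0; -0.6 -0.67 0.15 0 0 0; -0.66 -0.69 0.15 0 0 0' | head -2
python3 -m crank '0 0 0 0 0 0; 0 0 0 0 0 0;0 0 0 0 0 0;0 0 0 0 0 0;0 0 0 0 0 0' | head -2
python3 go.py .61,-.352,.20,68.3 .61,-.352,.126,68.3
```

```text
t: 3.6
tcp_pos: [0.6089, -0.3473, 0.3001]
t: 4.1
tcp_pos: [0.6091, -0.346, 0.3021]
t 4.1 pos [ 0.6091 -0.346   0.3021] yawY 68.37 tilt [ 0.0005 -0.0002] F [-0.4 -0.4 -0. ] gap 0.998 gf 0.0 q [-0.68  0.58  1.14  0.    1.43 -1.87]
turn z units 0.0008 shift units [-0.077 -0.13   2.552] n 3
turn z units 0.0 shift units [0.   0.   1.85] n 2
```

```bash
python3 -m crank '-0.08 -0.13 0 0 0 0; 0 0 0.8 0 0 0; 0 0 0.9 0 0 0;0 0 0.85 0 0 0;0 0 0 0 0 0' | head -2
python3 -m crank '0 0 0.6 0 0 0; 0 0 0.6 0 0 0;0 0 0.65 0 0 0;0 0 0 0 0 0;0 0 0 0 0 0' | head -3
python3 go.py .61,-.352,.126,68.3
python3 - <<'E'
from h import *
s=snap('scene'); save(s['image'],'grasp.png',crop=(100,60,300,210),k=4)
E
```

```text
t: 4.6
tcp_pos: [0.6071, -0.3511, 0.1937]
t: 5.1
tcp_pos: [0.6109, -0.354, 0.1269]
tool_rot: [0.188, 0.982, -0.001, 0.001]
t 5.1 pos [ 0.6109 -0.354   0.1269] yawY 68.31 tilt [ 0.0015 -0.0013] F [-0.4  0.2  0.5] gap 0.999 gf 0.0 q [-0.68  0.75  1.3  -0.    1.09 -1.88]
turn z units 0.0001 shift units [0.04  0.038 0.022] n 1
```

View pics/grasp.png

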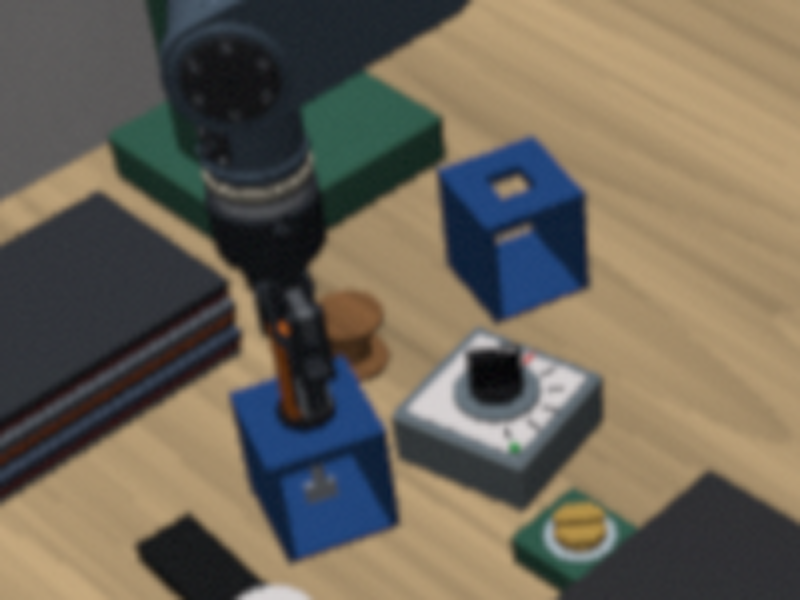

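The fingers straddle the orange handle at (290,370). Close, then lift.

```bash
python3 -m crank '0 0 0 0 0 0; 0 0 0 0 0 0;0 0 0 0 0 0;0 0 0 0 0 0;0 0 0 0 0 0' -1 70 | tail -3
python3 -m crank '0 0 0 0 0 0; 0 0 0 0 0 0;0 0 0 0 0 0;0 0 0 0 0 0;0 0 0 0 0 0' | tail -3
python3 go.py .6109,-.354,.26,68.3
python3 -m crank '0 0 -0.5 0 0 0; 0 0 -0.7 0 0 0;0 0 -0.7 0 0 0;0 0 -0.7 0 0 0;0 0 -0.7 0 0 0' | tail -3
python3 go.py .6109,-.354,.26,68.3 .517,-.17,.26,50 
```

```text
force: [-0.7, 0.9, 2.3]
finger_gap: 0.273
gripper_force: 66.8
force: [0.3, 1.3, 5.5]
finger_gap: 0.274
gripper_force: 66.8
t 6.2 pos [ 0.6104 -0.3536  0.126 ] yawY 68.3 tilt [ 0.0009 -0.0007] F [0.3 1.3 5.5] gap 0.274 gf 66.8 q [-0.68  0.75  1.3   0.    1.09 -1.88]
turn z units 0.0 shift units [-0.015 -0.006 -3.351] n 4
force: [1.7, -0.3, -1.2]
finger_gap: 0.272
gripper_force: 66.4
t 6.7 pos [ 0.6093 -0.3527  0.2566] yawY 68.3 tilt [-0.0027  0.0021] F [ 1.7 -0.3 -1.2] gap 0.272 gf 66.4 q [-0.68  0.62  1.18 -0.    1.34 -1.88]
turn z units -0.0 shift units [-0.05  -0.014 -0.085] n 1
turn z units 0.2033 shift units [4.755 2.015 0.   ] n 6
```

```bash
python3 -m crank '0 0 0 0 0 0.068; 0 0 0 0 0 0.068; 0 0 0 0 0 0.068;0.7 0.3 0 0 0 0; 0.8 0.34 0 0 0 0' | tail -3
python3 -m crank '0.8 0.34 0 0 0 0; 0.8 0.34 0 0 0 0; 0.8 0.34 0 0 0 0; 0.8 0.34 0 0 0 0;0 0 0 0 0 0' | tail -3
python3 -m crank '0 0 0.3 0 0 0;0 0 0.3 0 0 0;0 0 0.3 0 0 0;0 0 0.3 0 0 0;0 0 0 0 0 0' | tail -3
python3 -m crank '0 0 0 0 0 0;0 0 0 0 0 0;0 0 0 0 0 0;0 0 0 0 0 0;0 0 0 0 0 0' | tail -3
python3 go.py .517,-.17,.18,50 
python3 - <<'E'
from h import *
s=snap('scene'); save(s['image'],'slot1.png',crop=(160,120,320,230),k=5)
t=snap('top'); save(t['image'],'slot1t.png',crop=(270,160,380,270),k=5)
for n,q in(('scene',s),('top',t)):
    print(n,[w2pix(q,p)[0].round(1).tolist() for p in ([.517,-.17,.043],[.517,-.17,.064])])
E
```

```text
force: [0.9, 0.5, -1.0]
finger_gap: 0.273
gripper_force: 66.4
force: [-1.0, 0.2, -1.7]
finger_gap: 0.268
gripper_force: 66.5
force: [-0.2, -0.1, -1.4]
finger_gap: 0.271
gripper_force: 66.5
force: [-0.4, -0.4, -1.7]
finger_gap: 0.271
gripper_force: 66.5
t 8.7 pos [ 0.5178 -0.1712  0.2097] yawY 49.95 tilt [ 0.0008 -0.0005] F [-0.4 -0.4 -1.7] gap 0.271 gf 66.5 q [-0.52  0.45  1.66 -0.    1.04 -1.4 ]
turn z units -0.0006 shift units [0.035 0.009 0.744] n 1
scene [[244.0, 189.5], [243.7, 184.5]]
top [[327.5, 218.2], [328.2, 217.8]]
```

View pics/slot1.png

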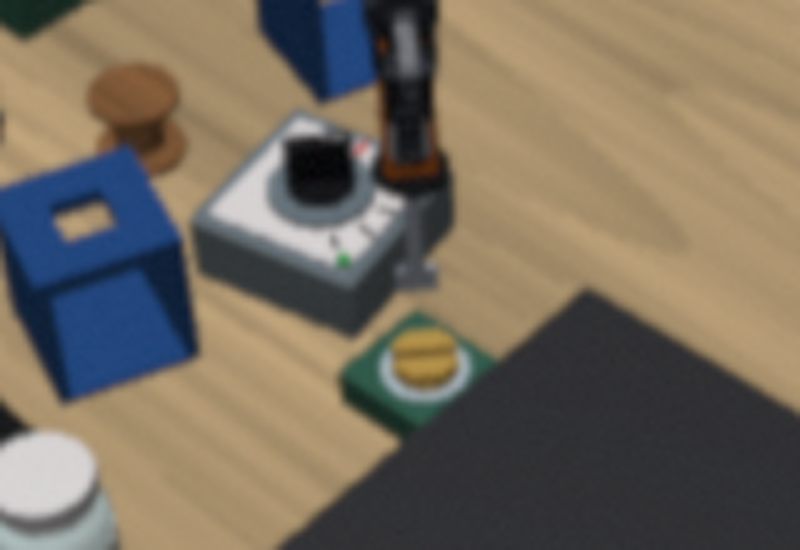

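Blade tip at crop (417,286), slot centre at (424,358), and the blade is parallel to the slot. Descend in small steps.

```bash
python3 -m crank '0 0 0.25 0 0 0;0 0 0.3 0 0 0;0 0 0.3 0 0 0;0 0 0.2 0 0 0;0 0 0 0 0 0' | sed -n '2p;4p'
python3 -m crank '0 0 0.05 0 0 0;0 0 0.05 0 0 0;0 0 0.05 0 0 0;0 0 0 0 0 0;0 0 0 0 0 0' | sed -n '2p;4p'
python3 -m crank '0 0 0.04 0 0 0;0 0 0.03 0 0 0;0 0 0.03 0 0 0;0 0 0 0 0 0;0 0 0 0 0 0' | sed -n '2p;4p'
python3 go.py .517,-.17,.15,50
```

```text
tcp_pos: [0.5166, -0.1705, 0.1653]
force: [-0.5, -0.3, -0.8]
tcp_pos: [0.5178, -0.1711, 0.1615]
force: [0.1, 0.3, -1.2]
tcp_pos: [0.5177, -0.1711, 0.1572]
force: [0.5, 0.3, -0.7]
t 10.2 pos [ 0.5177 -0.1711  0.1572] yawY 49.94 tilt [-0.0002  0.    ] F [ 0.5  0.3 -0.7] gap 0.274 gf 66.5 q [-0.52  0.52  1.71 -0.    0.91 -1.4 ]
turn z units -0.0007 shift units [0.03  0.01  0.181] n 1
```

```bash
python3 -m crank '0 0 0.04 0 0 0;0 0 0.04 0 0 0;0 0 0 0 0 0;0 0 0 0 0 0;0 0 0 0 0 0' | sed -n '2p;4p'
python3 -m crank '0 0 0.03 0 0 0;0 0 0.03 0 0 0;0 0 0 0 0 0;0 0 0 0 0 0;0 0 0 0 0 0' | sed -n '2p;4p'
python3 -m crank '0 0 0.02 0 0 0;0 0 0 0 0 0;0 0 0 0 0 0;0 0 0 0 0 0;0 0 0 0 0 0' | sed -n '2p;4p'
```

```text
tcp_pos: [0.5177, -0.1711, 0.1541]
force: [0.0, 1.0, -0.9]
tcp_pos: [0.5177, -0.1711, 0.1517]
force: [0.6, 0.2, -1.6]
tcp_pos: [0.5177, -0.1711, 0.1509]
force: [-0.7, 0.4, -1.7]
```

```bash
python3 -m crank '0 0 0.02 0 0 0;0 0 0 0 0 0;0 0 0 0 0 0;0 0 0 0 0 0;0 0 0 0 0 0' | sed -n '2p;4p'
python3 -m crank '0 0 0.02 0 0 0;0 0 0 0 0 0;0 0 0 0 0 0;0 0 0 0 0 0;0 0 0 0 0 0' | sed -n '2p;4p'
```

```text
tcp_pos: [0.5177, -0.1711, 0.1501]
force: [-0.4, 0.6, -1.4]
tcp_pos: [0.5179, -0.1712, 0.1498]
force: [-0.5, 0.6, 5.5]
```

Bottom reached at the expected depth, so the blade is in the slot. Back off 0.8 mm and turn clockwise.

```bash
python3 -m crank '0 0 -0.02 0 0 0;0 0 0 0 0 0.06;0 0 0 0 0 0.06;0 0 0 0 0 0.06;0 0 0 0 0 0.06' | sed -n '2p;4p'
python3 -c "
from h import *;print(telemetry.sense()['ft_torque'])"
python3 -m crank '0 0 0 0 0 0.06;0 0 0 0 0 0.06;0 0 0 0 0 0.06;0 0 0 0 0 0.06;0 0 0 0 0 0.06' | sed -n '2p;4p'
python3 -m crank '0 0 0 0 0 0.06;0 0 0 0 0 0.06;0 0 0 0 0 0;0 0 0 0 0 0;0 0 0 0 0 0' | sed -n '2p;4p'
python3 -c "
from h import *;print(telemetry.sense()['ft_torque'])"
python3 go.py .517,-.17,.15,-10
```

```text
tcp_pos: [0.5181, -0.1709, 0.1499]
force: [0.1, 0.5, 0.5]
[ 0.20784285 -0.1151054   0.14183217]
tcp_pos: [0.5173, -0.1711, 0.1499]
force: [-0.8, 0.0, 1.2]
tcp_pos: [0.517, -0.1711, 0.1498]
force: [-2.0, -1.4, 2.1]
[-0.22291098  0.6889316   0.05531344]
t 14.2 pos [ 0.517  -0.1711  0.1498] yawY -9.36 tilt [-0.0016  0.0002] F [-2.  -1.4  2.1] gap 0.272 gf 66.9 q [-0.52  0.53  1.71 -0.    0.9  -0.36]
turn z units 0.0071 shift units [ 0.026 -0.006 -0.004] n 1
```

```bash
for i in 1; do :; done
python3 -m crank '0 0 0 0 0 0.03;0 0 0 0 0 0.03;0 0 0 0 0 0;0 0 0 0 0 0;0 0 0 0 0 0' >/dev/null
python3 -c "
from h import *;s=telemetry.sense();print(s['ft_torque'],s['force'])"; python3 go.py
python3 -m crank '0 0 0 0 0 0.03;0 0 0 0 0 0.03;0 0 0 0 0 0;0 0 0 0 0 0;0 0 0 0 0 0' >/dev/null
python3 -c "
from h import *;s=telemetry.sense();print(s['ft_torque'],s['force'])"; python3 go.py
```

```text
[-0.2671065   0.99596054  0.10942991] [-3.78933709 -2.15669705  1.48609758]
t 14.8 pos [ 0.517  -0.171   0.1499] yawY -14.79 tilt [-0.0017  0.0004] F [-3.8 -2.2  1.5] gap 0.27 gf 66.9 q [-0.52  0.53  1.71 -0.    0.9  -0.27]
[-0.24962776  1.30196659  0.41838344] [-4.52703205 -1.40329945  1.42011876]
t 15.2 pos [ 0.5169 -0.1709  0.1499] yawY -20.16 tilt [-0.0018  0.0003] F [-4.5 -1.4  1.4] gap 0.269 gf 66.9 q [-0.52  0.53  1.71 -0.    0.9  -0.17]
```

Torque has risen to 0.42 N·m, well above friction, so the screw is at its stop. Relieve the wind-up and lift out.

```bash
python3 -m crank '0 0 0 0 0 -0.04;0 0 0 0 0 0;0 0 -0.1 0 0 0;0 0 -0.2 0 0 0;0 0 -0.4 0 0 0' >/dev/null
python3 -m crank '0 0 -0.7 0 0 0;0 0 -0.8 0 0 0;0 0 -0.7 0 0 0;0 0 0 0 0 0;0 0 0 0 0 0' | sed -n '2p;4p'
python3 - <<'E'
from h import *
s=snap('scene'); save(s['image'],'slot2.png',crop=(160,100,320,230),k=4.5)
st=telemetry.sense(); p=st['tcp_pos']; print([w2pix(s,p-np.array([0,0,h]))[0].round(1).tolist() for h in (.116,.02)])
E
python3 go.py .6096,-.3534,.257,-16.6 .6096,-.3534,.13,-16.6
```

```text
tcp_pos: [0.5192, -0.1713, 0.2674]
force: [-0.0, -0.0, -0.7]
[[241.9, 162.8], [240.3, 136.1]]
t 16.3 pos [ 0.5182 -0.1709  0.2661] yawY -16.69 tilt [ 0.0019 -0.    ] F [ 0.1  0.6 -2. ] gap 0.271 gf 67.0 q [-0.52  0.38  1.59  0.    1.17 -0.23]
turn z units -0.001 shift units [-3.719  3.493  0.227] n 6
turn z units 0.0 shift units [0.    0.    3.175] n 4
```

View pics/slot2.png

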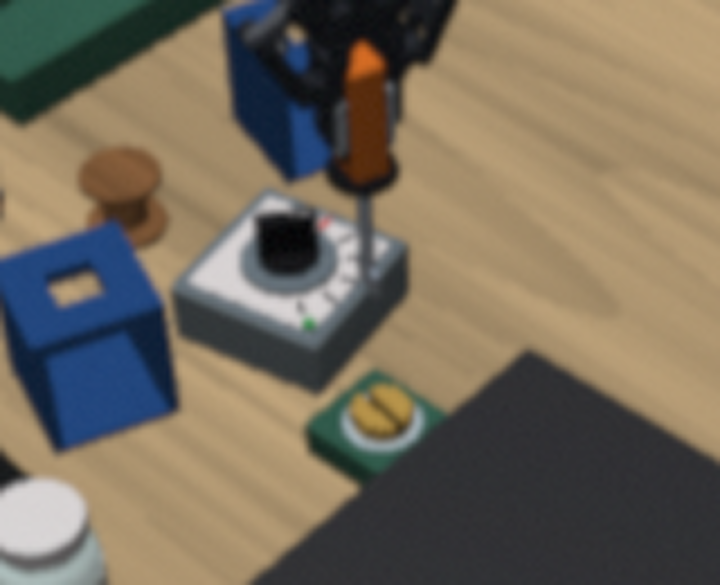

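Driver hangs upright, tip at (368,290). The slot now runs (365,392)–(400,428). I'll check that angle, then go to the stand at (80,310) that it came from.

```bash
python3 - <<'E'
from h import *
s=load('scene');a=pix2w(s,241.1,187.1,.043);b=pix2w(s,248.9,195.1,.043);d=b-a;print(np.degrees(np.arctan2(d[1],d[0])),'a rad',np.radians(2.5-np.degrees(np.arctan2(d[1],d[0])))%np.pi)
E
python3 -m crank '-0.6 0.55 0 0 0 0;-0.62 0.6 0 0 0 0;-0.62 0.6 0 0 0 0;-0.62 0.6 0 0 0 0;-0.62 0.6 0 0 0 0' >/dev/null
python3 -m crank '-0.64 0.54 0.2 0 0 0;0 0 0 0 0 0;0 0 0 0 0 0;0 0 0 0 0 0;0 0 0 0 0 0' >/dev/null
python3 go.py .6096,-.3534,.257,-16.6 .6096,-.3534,.13,-16.6
python3 - <<'E'
from h import *
s=snap('scene'); save(s['image'],'stand.png',crop=(120,80,280,210),k=4.5)
t=snap('top');w=cloud(t);hsv=cv2.cvtColor(t['image'],cv2.COLOR_RGB2HSV)
st=telemetry.sense(); p=st['tcp_pos']; print([w2pix(s,p-np.array([0,0,h]))[0].round(1).tolist() for h in (.116,)], w2pix(s,[.6096,-.3534,.1]))
E
```

```text
79.40155811285973 a rad 1.7994072646066337
t 17.3 pos [ 0.6085 -0.3523  0.258 ] yawY -16.61 tilt [-0.0005  0.0009] F [ 0.3 -0.9  0. ] gap 0.274 gf 66.9 q [-0.68  0.61  1.19  0.    1.34 -0.39]
turn z units -0.0001 shift units [-0.019  0.034  0.024] n 1
turn z units 0.0 shift units [0.    0.    3.175] n 4
[[174.3, 150.9]] [[175.96470631 161.85198485]]
```

View pics/stand.png

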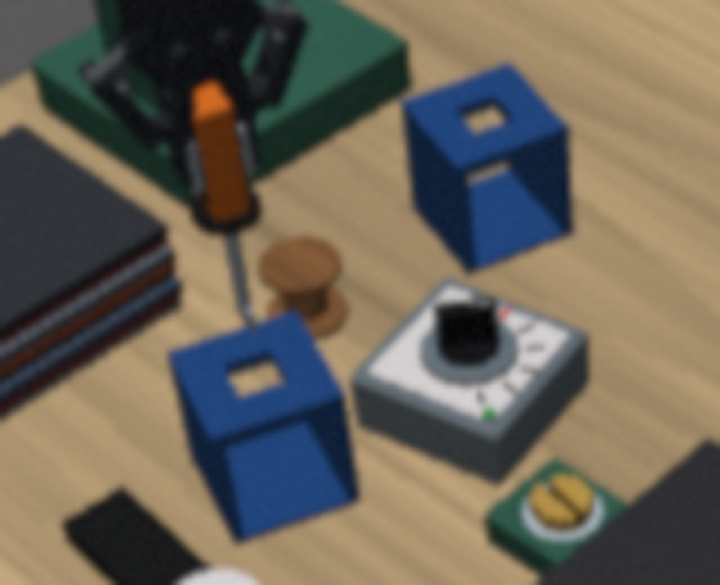

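Tip at (250,320), hole centre at about (257,377). Check the stand centre and tip in this camera's depth before lowering.

```bash
python3 - <<'E'
from meas import *
for n in('scene','top'):
    s=load(n);w=cloud(s);hsv=cv2.cvtColor(s['image'],cv2.COLOR_RGB2HSV)
    r=(np.hypot(w[...,0]-.61,w[...,1]+.353)<.075)
    q=r&(abs(w[...,2]-.1)<.006)&(hsv[...,0]>100)&(hsv[...,1]>120)
    print(n,'stand',rect(w[q][:,:2]),np.median(w[q][:,2]))
    q=r&(np.hypot(w[...,0]-.61,w[...,1]+.353)<.03)&(w[...,2]>.135)&(w[...,2]<.165); p=w[q]; print('blade',len(p), p.min(0) if len(p) else 0,p.max(0) if len(p) else 0,p.mean(0) if len(p) else 0)
s=load('scene');print(pix2w(s,177.1,163.3,.1), pix2w(s,175.6,151.1,.142))
E
```

```text
scene stand (array([ 612.2, -350. ]), array([95.7, 89.7]), 68.6) 0.09869341422497234
blade 22 [ 0.6088598  -0.35727878  0.13997538] [ 0.61583837 -0.33619059  0.16411911] [ 0.6127065  -0.34542924  0.15406888]
top stand (array([ 624. , -321.6]), array([37.8, 92.1]), 52.4) 0.09958322208695848
blade 0 0 0 0
[ 0.61132598 -0.34630357  0.1       ] [ 0.60643796 -0.34984944  0.142     ]
```

```bash
python3 -m crank '0.025 0.058 0 0 0 0;0 0 0.4 0 0 0;0 0 0.4 0 0 0;0 0 0.2 0 0 0;0 0 0.1 0 0 0' | sed -n '2p;4p'
python3 -m crank '0 0 0.1 0 0 0;0 0 0.1 0 0 0;0 0 0.1 0 0 0;0 0 0.1 0 0 0;0 0 0 0 0 0' | sed -n '2p;4p'
python3 -m crank '0 0 0.2 0 0 0;0 0 0.2 0 0 0;0 0 0.2 0 0 0;0 0 0.2 0 0 0;0 0 0 0 0 0' | sed -n '2p;4p'
python3 go.py .611,-.352,.128,-16.6
```

```text
tcp_pos: [0.6111, -0.3529, 0.2133]
force: [-0.2, 0.3, -0.9]
tcp_pos: [0.6109, -0.3532, 0.1974]
force: [-0.1, -1.2, -1.8]
tcp_pos: [0.6103, -0.3527, 0.164]
force: [0.6, 0.5, -2.3]
t 18.9 pos [ 0.6103 -0.3527  0.164 ] yawY -16.66 tilt [-0.0029  0.0024] F [ 0.6  0.5 -2.3] gap 0.273 gf 66.9 q [-0.68  0.71  1.27  0.    1.17 -0.39]
turn z units -0.0007 shift units [0.021 0.012 0.9  ] n 1
```

Blade is through the hole with no contact. Lower until the flange seats.

```bash
python3 -m crank '0 0 0.25 0 0 0;0 0 0.25 0 0 0;0 0 0.2 0 0 0;0 0 0.1 0 0 0;0 0 0 0 0 0' | sed -n '2p;4p'
python3 -m crank '0 0 0.05 0 0 0;0 0 0.05 0 0 0;0 0 0.02 0 0 0;0 0 0 0 0 0;0 0 0 0 0 0' | sed -n '2p;4p'
python3 go.py .611,-.352,.126,-16.6
```

```text
tcp_pos: [0.6108, -0.353, 0.1329]
force: [0.2, 0.7, -1.0]
tcp_pos: [0.6114, -0.3534, 0.1295]
force: [-0.5, 0.8, -0.8]
t 19.9 pos [ 0.6114 -0.3534  0.1295] yawY -16.66 tilt [ 0.0003 -0.0002] F [-0.5  0.8 -0.8] gap 0.272 gf 66.9 q [-0.68  0.75  1.29  0.    1.1  -0.39]
turn z units -0.0007 shift units [ 0.032 -0.019  0.088] n 1
```

```bash
python3 -m crank '0 0 0.03 0 0 0;0 0 0.03 0 0 0;0 0 0 0 0 0;0 0 0 0 0 0;0 0 0 0 0 0' | sed -n '2p;4p'
python3 -m crank '0 0 0.02 0 0 0;0 0 0.02 0 0 0;0 0 0 0 0 0;0 0 0 0 0 0;0 0 0 0 0 0' | sed -n '2p;4p'

```

```text
tcp_pos: [0.6113, -0.3534, 0.1269]
force: [0.2, -0.0, -2.7]
tcp_pos: [0.6114, -0.3535, 0.1259]
force: [-0.8, 0.8, 3.6]
```

Flange seated. Release and rise.

```bash
python3 -m crank '0 0 0 0 0 0;0 0 0 0 0 0;0 0 0 0 0 0;0 0 0 0 0 0;0 0 0 0 0 0' 1 | tail -2
python3 -m crank '0 0 0 0 0 0;0 0 0 0 0 0;0 0 0 0 0 0;0 0 0 0 0 0;0 0 -0.3 0 0 0' | tail -2
python3 -m crank '0 0 -0.6 0 0 0;0 0 -0.9 0 0 0;0 0 -0.9 0 0 0;0 0 -0.9 0 0 0;0 0 -0.9 0 0 0' | tail -2
python3 - <<'E'
from meas import *
import meas
s=snap('top'); save(s['image'],'w1.png',crop=(100,130,440,330),k=2.35)
t=snap('scene');w=cloud(t)
r=(np.hypot(w[...,0]-.61,w[...,1]+.353)<.06)&(w[...,2]>.178)&(w[...,2]<.2);print('driver top',w[r].mean(0),r.sum())
w=cloud(s)
# weights: points by height >12mm, not on known objects, in the weights' region
m=(w[...,2]>.012)&(w[...,2]<.075)&(w[...,0]>.36)&(w[...,0]<.66)&(w[...,1]>.19)&(w[...,1]<.45)
n,l,st,ce=cv2.connectedComponentsWithStats(m.astype(np.uint8))
for i in range(1,n):
    if st[i,4]<120: continue
    q=w[l==i]; b=q[(q[:,2]<.03)]; g=q[q[:,2]>.053]
    print(ce[i].round(),s['image'][l==i].mean(0).round(),'base',rect(b[:,:2]),'grip',rect(g[:,:2]))
E
```

```text
finger_gap: 0.997
gripper_force: 0.0
finger_gap: 1.0
gripper_force: 0.0
finger_gap: 1.0
gripper_force: 0.0
driver top [ 0.61580831 -0.34808152  0.18329832] 71
[180. 197.] [150.  85.  62.] base (array([586.8, 257.5]), array([90.3, 61.4]), 5.6) grip (array([586.6, 257.9]), array([69.2, 21.5]), 5.7)
[137. 200.] [149.  85.  62.] base (array([580.8, 381.6]), array([89.5, 62.4]), 0.1) grip (array([579.5, 381.8]), array([21.8, 68.7]), 87.0)
[184. 241.] [151.  86.  62.] base (array([458.1, 246.6]), array([60.8, 90.3]), 64.6) grip (array([458.4, 246.4]), array([21.4, 69.2]), 65.1)
[141. 247.] [149.  86.  62.] base (array([443.5, 369.5]), array([62.6, 87.3]), 88.7) grip (array([443.7, 370.2]), array([23.8, 67.6]), 88.8)
```

View pics/w1.png

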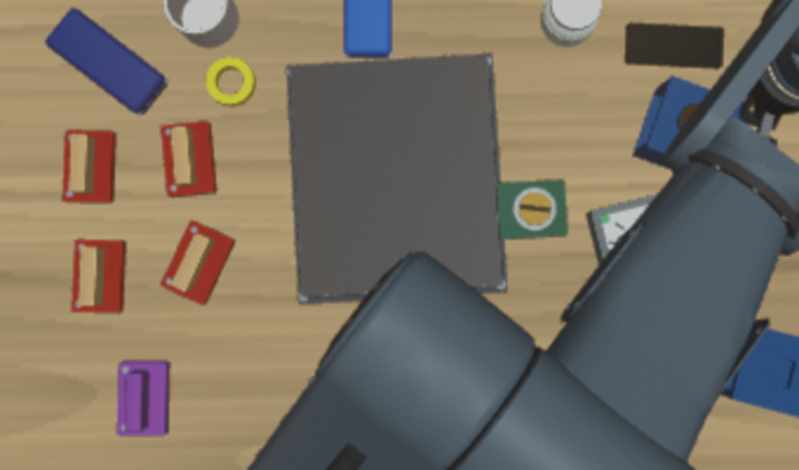

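The driver stands in its stand at about (690,115), mostly hidden. The slot is horizontal, so the screw is at its stop. Weights are A (190,158), B (90,167), C (198,262) and D (100,276). Purple at (143,398) is the decoy. Swing over to A.

```bash
cat > wfind.py <<'E'
from meas import *
def wfind():
    s=snap('top'); w=cloud(s)
    m=(w[...,2]>.012)&(w[...,2]<.075)&(w[...,0]>.34)&(w[...,0]<.68)&(w[...,1]>.16)&(w[...,1]<.47)
    n,l,st,ce=cv2.connectedComponentsWithStats(m.astype(np.uint8))
    for i in range(1,n):
        q=w[l==i]; g=q[q[:,2]>.053]; c=s['image'][l==i].mean(0).round()
        if st[i,4]<120 or len(g)<30 or c[0]<1.4*c[2]: continue
        (x,y),(a,b),an=cv2.minAreaRect((g[:,:2]*1000).astype(np.float32)); yaw=an if a<b else an+90   # direction across the grip
        print(ce[i].round(),'grip xy',round(x,1),round(y,1),'size',round(a),round(b),'yawY',round((yaw-80+90)%180-90+80,1))
wfind()
E
python3 -m crank '0 0 0 0 0 -0.09;0 0 0 0 0 -0.09;0 0 0 0 0 -0.09;0 0 0 0 0 -0.09;0 0 0 0 0 -0.09' 0.2 80 | sed -n 2p
python3 -m crank '0 0 0 0 0 -0.09;0 0 0 0 0 -0.09;0 0 0 0 0 -0.09;0 0 0 0 0 -0.09;0 0 0 0 0 -0.09' | sed -n 2p
python3 -m crank '0 0 0 0 0 -0.09;0 0 0 0 0 -0.09;0 0 0 0 0 -0.09;0 0 0 0 0 -0.08;0 0 0 0 0 0' | sed -n 2p
python3 go.py .5867,.2577,.25,95.7 .5867,.2577,.03,95.7
```

```text
tcp_pos: [0.611, -0.3531, 0.3053]
tcp_pos: [0.611, -0.3531, 0.3052]
tcp_pos: [0.611, -0.3532, 0.3052]
t 24.0 pos [ 0.611  -0.3532  0.3052] yawY 95.83 tilt [-0.0004  0.0004] F [ 0.5  0.1 -0.4] gap 0.598 gf 0.0 q [-0.68  0.58  1.12 -0.    1.44 -2.35]
turn z units 0.0014 shift units [-0.912 15.256  1.381] n 16
turn z units 0.0 shift units [0.  0.  5.5] n 6
```

```bash
python3 -m crank '-0.05 0.5 0 0 0 0;-0.05 0.8 0 0 0 0;-0.05 0.9 0 0 0 0;-0.05 0.9 0 0 0 0;-0.05 0.9 0 0 0 0' | sed -n 2p
python3 -m crank '-0.05 0.9 0 0 0 0;-0.05 0.9 0 0 0 0;-0.05 0.9 0 0 0 0;-0.05 0.9 0 0 0 0;-0.05 0.9 0 0 0 0' | sed -n 2p
python3 -m crank '-0.05 0.9 0 0 0 0;-0.05 0.9 0 0 0 0;-0.05 0.9 0 0 0 0;-0.05 0.9 0 0 0 0;-0.05 0.9 0.3 0 0 0' | sed -n 2p
python3 -m crank '-0.05 0.9 0.3 0 0 0;-0.05 0.7 0.3 0 0 0;-0.05 0.4 0.3 0 0 0;0 0 0 0 0 0;0 0 0 0 0 0' | sed -n 2p
python3 wfind.py
python3 go.py .5867,.2577,.25,95.7 .5867,.2577,.03,95.7
```

```text
tcp_pos: [0.6043, -0.1903, 0.3054]
tcp_pos: [0.5955, -0.0103, 0.3055]
tcp_pos: [0.588, 0.1697, 0.2952]
tcp_pos: [0.5857, 0.2468, 0.2572]
[180. 200.] grip xy 578.7 256.7 size 54 21 yawY 96.3
[136. 205.] grip xy 571.0 382.6 size 22 51 yawY 88.1
[184. 241.] grip xy 458.5 246.5 size 21 69 yawY 65.0
t 26.1 pos [0.5862 0.2462 0.2577] yawY 95.78 tilt [ 0.0004 -0.0007] F [0.7 0.8 0.2] gap 0.603 gf 0.0 q [ 0.22  0.52  1.37 -0.    1.25 -1.45]
turn z units 0.0008 shift units [-0.041  0.284  0.192] n 1
turn z units 0.0 shift units [0.  0.  5.5] n 6
```

```bash
python3 -m crank '-0.04 0.28 0.2 0 0 0;0 0 0.8 0 0 0;0 0 0.9 0 0 0;0 0 0.9 0 0 0;0 0 0.9 0 0 0' | sed -n 2p
python3 -m crank '0 0 0.8 0 0 0;0 0 0.7 0 0 0;0 0 0.5 0 0 0;0 0 0 0 0 0;0 0 0 0 0 0' | sed -n '2p;4p'
python3 go.py .5867,.2577,.03,95.7
```

```text
tcp_pos: [0.5872, 0.258, 0.1084]
tcp_pos: [0.5871, 0.2581, 0.0294]
force: [0.2, -0.4, 0.4]
t 27.1 pos [0.5871 0.2581 0.0294] yawY 95.77 tilt [0.0003 0.0001] F [ 0.2 -0.4  0.4] gap 0.6 gf 0.0 q [ 0.24  0.81  1.52  0.    0.81 -1.43]
turn z units 0.0008 shift units [ 0.01  -0.01  -0.014] n 1
```

```bash
python3 -m crank '0 0 0 0 0 0;0 0 0 0 0 0;0 0 0 0 0 0;0 0 0 0 0 0;0 0 0 0 0 0' -1 80 | tail -3
python3 -m crank '0 0 0 0 0 0;0 0 0 0 0 0;0 0 -0.2 0 0 0;0 0 -0.5 0 0 0;0 0 -0.8 0 0 0' | tail -3
python3 -m crank '0 0 -0.8 0 0 0;0 0 -0.8 0 0 0;0 0 -0.8 0 0 0;0 0 -0.3 0 0 0;0 0 0 0 0 0' | tail -3
python3 go.py .6216,-.0453,.197,92.5 .6216,-.0453,.10,92.5 .6216,-.0453,.088,92.5
```

```text
force: [-0.2, 1.5, 6.0]
finger_gap: 0.217
gripper_force: 78.6
force: [0.4, -0.1, -5.1]
finger_gap: 0.224
gripper_force: 78.3
force: [0.5, 0.1, -5.1]
finger_gap: 0.223
gripper_force: 78.7
t 28.6 pos [0.5871 0.2586 0.1987] yawY 95.84 tilt [0.0029 0.0007] F [ 0.5  0.1 -5.1] gap 0.223 gf 78.7 q [ 0.24  0.58  1.42 -0.    1.13 -1.43]
turn z units 0.0371 shift units [-0.531 -7.628  0.043] n 8
turn z units 0.0 shift units [0.    0.    2.425] n 3
turn z units 0.0 shift units [0.  0.  0.3] n 1
```

```bash
python3 -m crank '0 0 0 0 0 0.037;-0.05 -0.4 0 0 0 0;-0.06 -0.8 0 0 0 0;-0.06 -0.8 0 0 0 0;-0.06 -0.8 0 0 0 0' | sed -n 2p
python3 -m crank '-0.06 -0.8 0 0 0 0;-0.06 -0.8 0 0 0 0;-0.06 -0.8 0 0 0 0;-0.06 -0.8 0 0 0 0;-0.06 -0.8 0 0 0 0' | sed -n 2p
python3 -m crank '0 -0.5 0 0 0 0;0 -0.3 0 0 0 0;0 0 0.5 0 0 0;0 0 0.7 0 0 0;0 0 0.6 0 0 0' | sed -n 2p
python3 -m crank '0 0 0.3 0 0 0;0 0 0.1 0 0 0;0 0 0 0 0 0;0 0 0 0 0 0;0 0 0 0 0 0' | sed -n '2p;4p'
python3 go.py .6216,-.0453,.10,92.5 .6216,-.0453,.088,92.5
python3 - <<'E'
from h import *
s=snap('scene'); save(s['image'],'place1.png',crop=(170,100,420,290),k=3.1)
E
```

```text
tcp_pos: [0.5992, 0.1449, 0.1949]
tcp_pos: [0.618, -0.0145, 0.1949]
tcp_pos: [0.6196, -0.0443, 0.1232]
tcp_pos: [0.622, -0.0445, 0.1107]
force: [-1.1, -0.1, -4.7]
t 30.6 pos [ 0.622  -0.0445  0.1107] yawY 92.53 tilt [ 0.0027 -0.0007] F [-1.1 -0.1 -4.7] gap 0.219 gf 78.7 q [-0.25  0.67  1.54 -0.    0.93 -1.87]
turn z units 0.0003 shift units [ 0.01  -0.021  0.267] n 1
turn z units 0.0 shift units [0.  0.  0.3] n 1
```

View pics/place1.png

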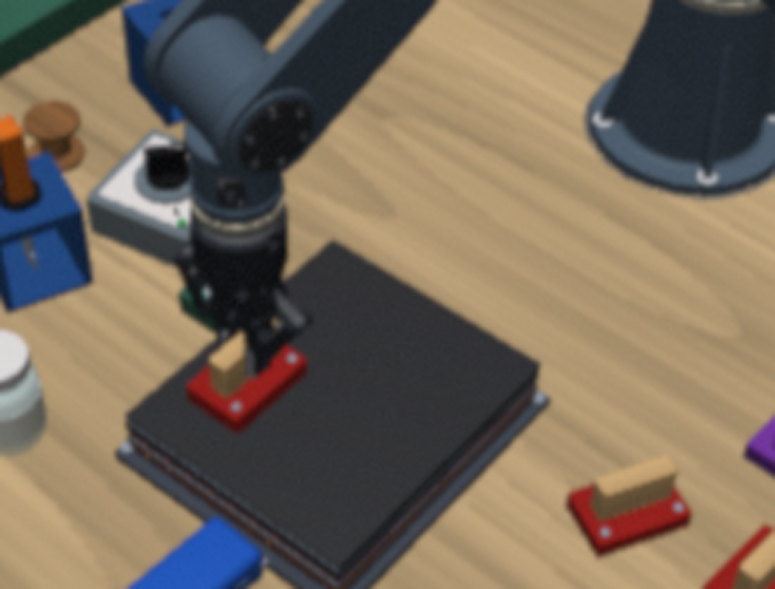

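Weight A hangs level at (245,385) above the pile, and the driver is upright in its stand at (15,165). Lower until touch.

```bash
python3 -m crank '0 0 0.1 0 0 0;0 0 0.1 0 0 0;0 0 0.1 0 0 0;0 0 0 0 0 0;0 0 0 0 0 0' | sed -n '2p;4p'
python3 -m crank '0 0 0.05 0 0 0;0 0 0.05 0 0 0;0 0 0.04 0 0 0;0 0 0 0 0 0;0 0 0 0 0 0' | sed -n '2p;4p'
python3 -m crank '0 0 0.03 0 0 0;0 0 0.02 0 0 0;0 0 0 0 0 0;0 0 0 0 0 0;0 0 0 0 0 0' | sed -n '2p;4p'
```

```text
tcp_pos: [0.6208, -0.0443, 0.0969]
force: [0.2, -0.2, -5.3]
tcp_pos: [0.6211, -0.0443, 0.092]
force: [-0.7, 0.8, -1.3]
tcp_pos: [0.621, -0.0443, 0.0918]
force: [-4.4, 0.5, 8.2]
```

```bash
python3 -m crank '0 0 0 0 0 0;0 0 0 0 0 0;0 0 0 0 0 0;0 0 0 0 0 0;0 0 0 0 0 0' 0.2 | tail -3
python3 -m crank '0 0 -0.2 0 0 0;0 0 -0.6 0 0 0;0 0 -0.9 0 0 0;0 0 -0.9 0 0 0;0 0 -0.5 0 0 0' | tail -3
python3 wfind.py
python3 go.py .4583,.2465,.22,65.1 .4583,.2465,.03,65.1
```

```text
force: [-0.8, 0.2, 0.1]
finger_gap: 0.601
gripper_force: 0.0
force: [0.9, 0.1, -0.2]
finger_gap: 0.599
gripper_force: 0.0
[137. 200.] grip xy 579.8 381.8 size 21 69 yawY 87.5
[184. 241.] grip xy 458.1 246.2 size 21 69 yawY 64.3
[141. 247.] grip xy 443.8 370.0 size 22 68 yawY 87.6
t 33.1 pos [ 0.624  -0.0449  0.2204] yawY 92.52 tilt [ 0.0102 -0.0026] F [1.4 0.7 1.8] gap 0.599 gf 0.0 q [-0.25  0.54  1.45 -0.    1.14 -1.87]
turn z units 0.3047 shift units [6.825 4.865 0.009] n 9
turn z units 0.0 shift units [0.   0.   4.75] n 5
```

Now C at yaw 65.

```bash
python3 -m crank '0 0 0 0 0 0.076;0 0 0 0 0 0.076;0 0 0 0 0 0.076;0 0 0 0 0 0.076;0.4 0.29 0 0 0 0' | sed -n 2p
python3 -m crank '0.7 0.5 0 0 0 0;0.7 0.5 0 0 0 0;0.7 0.5 0 0 0 0;0.7 0.5 0 0 0 0;0.7 0.5 0 0 0 0' | sed -n 2p
python3 -m crank '0.7 0.5 0 0 0 0;0.7 0.5 0 0 0 0;0.7 0.5 0 0 0 0;0.6 0.4 0 0 0 0;0 0 0 0 0 0' | sed -n 2p
python3 go.py .4583,.2465,.19,64.8 .4583,.2465,.03,64.8
```

```text
tcp_pos: [0.6123, -0.0284, 0.2137]
tcp_pos: [0.5242, 0.1245, 0.2137]
tcp_pos: [0.4563, 0.2398, 0.2136]
t 34.6 pos [0.4563 0.2398 0.2136] yawY 65.55 tilt [-0.0028  0.0006] F [ 0.2 -0.1 -0.1] gap 0.603 gf 0.0 q [ 0.27  0.41  1.72  0.    1.02 -0.88]
turn z units 0.0084 shift units [0.027 0.174 0.59 ] n 1
turn z units 0.0 shift units [0. 0. 4.] n 4
```

```bash
python3 -m crank '0.03 0.17 0.3 0 0 0.008;0 0 0.8 0 0 0;0 0 0.9 0 0 0;0 0 0.9 0 0 0;0 0 0.8 0 0 0' | sed -n 2p
python3 -m crank '0 0 0.6 0 0 0;0 0 0.25 0 0 0;0 0 0 0 0 0;0 0 0 0 0 0;0 0 0 0 0 0' | sed -n '2p;4p'
python3 go.py .4583,.2465,.03,64.8
```

```text
tcp_pos: [0.4622, 0.2428, 0.0634]
tcp_pos: [0.4631, 0.2437, 0.0329]
force: [-1.1, -0.1, 0.8]
t 35.6 pos [0.4631 0.2437 0.0329] yawY 64.42 tilt [0.0026 0.0007] F [-1.1 -0.1  0.8] gap 0.601 gf 0.0 q [ 0.27  0.72  1.83 -0.    0.59 -0.85]
turn z units -0.0042 shift units [0.138 0.012 0.071] n 1
```

```bash
python3 -m crank '0.13 0.01 0.06 0 0 0;0 0 0 0 0 0;0 0 0 0 0 0;0 0 0 0 0 0;0 0 0 0 0 0' | sed -n '2p;4p'
python3 -m crank '0 0 0 0 0 0;0 0 0 0 0 0;0 0 0 0 0 0;0 0 0 0 0 0;0 0 0 0 0 0' -1 80 | tail -3
python3 -m crank '0 0 0 0 0 0;0 0 0 0 0 0;0 0 -0.2 0 0 0;0 0 -0.5 0 0 0;0 0 -0.8 0 0 0' | tail -3
python3 -m crank '0 0 -0.8 0 0 0;0 0 -0.8 0 0 0;0 0 -0.8 0 0 0;0 0 -0.3 0 0 0;0 0 0 0 0 0' | tail -3
python3 go.py .5018,-.0506,.19,92.5 .5018,-.0506,.098,92.5
```

```text
tcp_pos: [0.4577, 0.2462, 0.0295]
force: [0.7, -0.9, -0.2]
force: [0.6, 1.5, 2.5]
finger_gap: 0.225
gripper_force: 78.9
force: [0.3, -0.3, -6.1]
finger_gap: 0.218
gripper_force: 78.8
force: [0.4, 0.1, -6.5]
finger_gap: 0.221
gripper_force: 79.2
t 37.6 pos [0.4573 0.2458 0.1979] yawY 64.44 tilt [ 0.0009 -0.0002] F [ 0.4  0.1 -6.5] gap 0.221 gf 79.2 q [ 0.28  0.43  1.73 -0.    0.98 -0.85]
turn z units -0.3118 shift units [-0.789 -7.451  0.198] n 8
turn z units 0.0 shift units [0.  0.  2.3] n 3
```

```bash
python3 -m crank '0 0 0 0 0 -0.078;0 0 0 0 0 -0.078;0 0 0 0 0 -0.078;0 0 0 0 0 -0.078;0 -0.4 0 0 0 0' | sed -n 2p
python3 -m crank '-0.1 -0.8 0 0 0 0;-0.1 -0.8 0 0 0 0;-0.1 -0.8 0 0 0 0;-0.1 -0.8 0 0 0 0;-0.1 -0.8 0 0 0 0' | sed -n 2p
python3 -m crank '-0.1 -0.8 0 0 0 0;-0.1 -0.8 0 0 0 0;-0.1 -0.8 0 0 0 0;0 -0.6 0 0 0 0;0 0 0 0 0 0' | sed -n 2p
python3 go.py .5018,-.0506,.19,92.5 .5018,-.0506,.098,92.5
```

```text
tcp_pos: [0.4561, 0.2305, 0.1945]
tcp_pos: [0.4829, 0.0699, 0.1946]
tcp_pos: [0.5015, -0.0511, 0.1948]
t 39.1 pos [ 0.5015 -0.0511  0.1948] yawY 92.3 tilt [-0.0043 -0.0003] F [ 0.2  1.2 -6. ] gap 0.221 gf 79.7 q [-0.32  0.42  1.77 -0.    0.96 -1.93]
turn z units -0.0022 shift units [-0.009  0.013  0.12 ] n 1
turn z units 0.0 shift units [0.  0.  2.3] n 3
```

```bash
python3 -m crank '0 0 0.4 0 0 0;0 0 0.7 0 0 0;0 0 0.6 0 0 0;0 0 0.4 0 0 0;0 0 0.2 0 0 0' | sed -n 2p
python3 -m crank '0 0 0.05 0 0 0;0 0 0 0 0 0;0 0 0 0 0 0;0 0 0 0 0 0;0 0 0 0 0 0' | sed -n '2p;4p'
python3 -m crank '0 0 0.05 0 0 0;0 0 0.05 0 0 0;0 0 0 0 0 0;0 0 0 0 0 0;0 0 0 0 0 0' | sed -n '2p;4p'
```

```text
tcp_pos: [0.4994, -0.0468, 0.1021]
tcp_pos: [0.5028, -0.0483, 0.104]
force: [0.3, 0.2, -6.8]
tcp_pos: [0.5025, -0.0482, 0.0993]
force: [0.0, 0.7, -5.8]
```

```bash
python3 -m crank '0 0 0.03 0 0 0;0 0 0 0 0 0;0 0 0 0 0 0;0 0 0 0 0 0;0 0 0 0 0 0' | sed -n '2p;4p'
```

```text
tcp_pos: [0.5025, -0.0482, 0.0981]
force: [-0.3, -0.3, -6.1]
```

```bash
python3 -m crank '0 0 0.05 0 0 0;0 0 0.05 0 0 0;0 0 0 0 0 0;0 0 0 0 0 0;0 0 0 0 0 0' | sed -n '2p;4p'
python3 -m crank '0 0 0.04 0 0 0;0 0 0 0 0 0;0 0 0 0 0 0;0 0 0 0 0 0;0 0 0 0 0 0' | sed -n '2p;4p'
python3 -m crank '0 0 0.03 0 0 0;0 0 0 0 0 0;0 0 0 0 0 0;0 0 0 0 0 0;0 0 0 0 0 0' | sed -n '2p;4p'
```

```text
tcp_pos: [0.5025, -0.0482, 0.0941]
force: [0.6, 1.5, -5.9]
tcp_pos: [0.5025, -0.0482, 0.0926]
force: [-0.1, 0.1, -7.0]
tcp_pos: [0.5025, -0.0481, 0.0913]
force: [-0.9, 0.1, -5.2]
```

```bash
python3 -m crank '0 0 0.02 0 0 0;0 0 0.02 0 0 0;0 0 0 0 0 0;0 0 0 0 0 0;0 0 0 0 0 0' | sed -n '2p;4p'
```

```text
tcp_pos: [0.5025, -0.0482, 0.0903]
force: [-2.3, 1.4, 5.5]
```

```bash
python3 -m crank '0 0 0 0 0 0;0 0 0 0 0 0;0 0 0 0 0 0;0 0 0 0 0 0;0 0 0 0 0 0' 0.2 | tail -3
python3 -m crank '0 0 -0.2 0 0 0;0 0 -0.6 0 0 0;0 0 -0.9 0 0 0;0 0 -0.9 0 0 0;0 0 -0.5 0 0 0' | tail -3
python3 wfind.py
python3 go.py .5798,.3818,.21,87.3 .5798,.3818,.03,87.3
```

```text
force: [0.5, -0.8, 0.6]
finger_gap: 0.599
gripper_force: 0.0
force: [0.7, 0.3, 0.2]
finger_gap: 0.599
gripper_force: 0.0
[137. 200.] grip xy 579.6 382.0 size 21 69 yawY 86.7
[141. 247.] grip xy 443.7 368.7 size 23 68 yawY 86.6
t 44.2 pos [ 0.5051 -0.0489  0.2193] yawY 92.53 tilt [ 0.0093 -0.003 ] F [-0.4 -0.5  2.4] gap 0.596 gf 0.0 q [-0.32  0.38  1.74  0.    1.01 -1.93]
turn z units 0.0581 shift units [-1.358 10.843  0.232] n 11
turn z units 0.0 shift units [0.  0.  4.5] n 5
```

Now B.

```bash
python3 -m crank '0 0 0 0 0 0.058;-0.08 0.4 0 0 0 0;-0.11 0.9 0 0 0 0;-0.11 0.9 0 0 0 0;-0.11 0.9 0 0 0 0' | sed -n 2p
python3 -m crank '-0.11 0.9 0 0 0 0;-0.11 0.9 0 0 0 0;-0.11 0.9 0 0 0 0;-0.11 0.9 0 0 0 0;-0.11 0.9 0 0 0 0' | sed -n 2p
python3 -m crank '-0.11 0.9 0 0 0 0;-0.11 0.9 0 0 0 0;-0.11 0.9 0 0 0 0;-0.11 0.4 0 0 0 0;0 0 0 0 0 0' | sed -n 2p
python3 -m crank '0 0 0 0 0 0;0 0 0 0 0 0;0 0 0 0 0 0;0 0 0 0 0 0;0 0 0 0 0 0' | sed -n 2p
python3 go.py .5798,.3818,.18,87.3 .5798,.3818,.03,87.3
```

```text
tcp_pos: [0.5245, 0.076, 0.2137]
tcp_pos: [0.5549, 0.2551, 0.2135]
tcp_pos: [0.5784, 0.379, 0.2131]
tcp_pos: [0.5788, 0.376, 0.2139]
t 46.2 pos [0.5788 0.376  0.2139] yawY 87.24 tilt [ 0.0001 -0.    ] F [-0.1  0.   0.4] gap 0.6 gf 0.0 q [ 0.41  0.64  1.27 -0.    1.23 -1.11]
turn z units -0.0007 shift units [-0.019  0.146  0.848] n 1
turn z units 0.0 shift units [0.   0.   3.75] n 4
```

```bash
python3 -m crank '-0.02 0.145 0.3 0 0 0;0 0 0.8 0 0 0;0 0 0.9 0 0 0;0 0 0.9 0 0 0;0 0 0.8 0 0 0' | sed -n 2p
python3 -m crank '0 0 0.6 0 0 0;0 0 0.3 0 0 0;0 0 0 0 0 0;0 0 0 0 0 0;0 0 0 0 0 0' | sed -n '2p;4p'
python3 go.py .5798,.3818,.03,87.3
```

```text
tcp_pos: [0.5789, 0.3825, 0.063]
tcp_pos: [0.581, 0.3831, 0.0315]
force: [-0.3, -0.4, 0.1]
t 47.2 pos [0.581  0.3831 0.0315] yawY 87.29 tilt [0.0031 0.0014] F [-0.3 -0.4  0.1] gap 0.6 gf 0.0 q [ 0.42  0.86  1.37  0.    0.91 -1.1 ]
turn z units -0.0001 shift units [ 0.027 -0.035  0.037] n 1
```

```bash
python3 -m crank '0 0 0.04 0 0 0;0 0 0 0 0 0;0 0 0 0 0 0;0 0 0 0 0 0;0 0 0 0 0 0' -1 80 | tail -3
python3 -m crank '0 0 0 0 0 0;0 0 0 0 0 0;0 0 -0.2 0 0 0;0 0 -0.5 0 0 0;0 0 -0.8 0 0 0' | tail -3
python3 -m crank '0 0 -0.8 0 0 0;0 0 -0.8 0 0 0;0 0 -0.8 0 0 0;0 0 -0.3 0 0 0;0 0 0 0 0 0' | tail -3
python3 go.py .6174,.0506,.19,92.5 .6174,.0506,.098,92.5
```

```text
force: [0.4, 1.8, 4.9]
finger_gap: 0.225
gripper_force: 78.8
force: [-0.3, -0.9, -5.4]
finger_gap: 0.219
gripper_force: 78.4
force: [0.1, -0.2, -5.0]
finger_gap: 0.225
gripper_force: 78.7
t 48.7 pos [0.5802 0.3825 0.1973] yawY 87.29 tilt [0.0024 0.0008] F [ 0.1 -0.2 -5. ] gap 0.225 gf 78.7 q [ 0.42  0.66  1.28 -0.    1.21 -1.1 ]
turn z units -0.0579 shift units [-0.567 -8.331  0.183] n 9
turn z units 0.0 shift units [0.  0.  2.3] n 3
```

```bash
python3 -m crank '0 0 0 0 0 -0.058;-0.05 -0.4 0 0 0 0;-0.06 -0.8 0 0 0 0;-0.06 -0.8 0 0 0 0;-0.06 -0.8 0 0 0 0' | sed -n 2p
python3 -m crank '-0.06 -0.8 0 0 0 0;-0.06 -0.8 0 0 0 0;-0.06 -0.8 0 0 0 0;-0.06 -0.8 0 0 0 0;-0.06 -0.8 0 0 0 0' | sed -n 2p
python3 -m crank '-0.06 -0.8 0 0 0 0;0 -0.5 0 0 0 0;0 -0.2 0 0 0 0;0 0 0 0 0 0;0 0 0 0 0 0' | sed -n 2p
python3 go.py .6174,.0506,.19,92.5 .6174,.0506,.098,92.5
```

```text
tcp_pos: [0.5923, 0.2685, 0.1934]
tcp_pos: [0.6111, 0.1092, 0.1937]
tcp_pos: [0.617, 0.0524, 0.1952]
t 50.2 pos [0.617  0.0524 0.1952] yawY 92.48 tilt [-0.0021  0.0009] F [-0.1  0.2 -4.4] gap 0.222 gf 78.9 q [-0.1   0.56  1.48  0.    1.1  -1.71]
turn z units -0.0002 shift units [-0.009 -0.046  0.13 ] n 1
turn z units 0.0 shift units [0.  0.  2.3] n 3
```

```bash
python3 -m crank '0 -0.04 0.4 0 0 0;0 0 0.7 0 0 0;0 0 0.6 0 0 0;0 0 0.4 0 0 0;0 0 0.2 0 0 0' | sed -n 2p
python3 -m crank '0 0 0.1 0 0 0;0 0 0.05 0 0 0;0 0 0 0 0 0;0 0 0 0 0 0;0 0 0 0 0 0' | sed -n '2p;4p'
python3 -m crank '0 0 0.05 0 0 0;0 0 0 0 0 0;0 0 0 0 0 0;0 0 0 0 0 0;0 0 0 0 0 0' | sed -n '2p;4p'
python3 -m crank '0 0 0.05 0 0 0;0 0 0 0 0 0;0 0 0 0 0 0;0 0 0 0 0 0;0 0 0 0 0 0' | sed -n '2p;4p'
```

```text
tcp_pos: [0.6164, 0.052, 0.1021]
tcp_pos: [0.6184, 0.0501, 0.0989]
force: [0.4, 0.9, -5.6]
tcp_pos: [0.6179, 0.0502, 0.0961]
force: [-0.4, 0.0, -5.3]
tcp_pos: [0.6179, 0.0502, 0.0941]
force: [0.1, -0.5, -5.5]
```

```bash
python3 -m crank '0 0 0.05 0 0 0;0 0 0 0 0 0;0 0 0 0 0 0;0 0 0 0 0 0;0 0 0 0 0 0' | sed -n '2p;4p'
python3 -m crank '0 0 0.025 0 0 0;0 0 0 0 0 0;0 0 0 0 0 0;0 0 0 0 0 0;0 0 0 0 0 0' | sed -n '2p;4p'
```

```text
tcp_pos: [0.6179, 0.0502, 0.0921]
force: [0.1, 0.4, -4.7]
tcp_pos: [0.6179, 0.0502, 0.0911]
force: [0.0, 0.6, -5.4]
```

```bash
python3 -m crank '0 0 0.02 0 0 0;0 0 0 0 0 0;0 0 0 0 0 0;0 0 0 0 0 0;0 0 0 0 0 0' | sed -n '2p;4p'
python3 -m crank '0 0 0.015 0 0 0;0 0 0 0 0 0;0 0 0 0 0 0;0 0 0 0 0 0;0 0 0 0 0 0' | sed -n '2p;4p'
```

```text
tcp_pos: [0.6179, 0.0502, 0.0903]
force: [0.5, -0.6, -4.6]
tcp_pos: [0.6179, 0.0502, 0.0901]
force: [-2.5, 0.3, -0.4]
```

```bash
python3 -m crank '0 0 0.012 0 0 0;0 0 0 0 0 0;0 0 0 0 0 0;0 0 0 0 0 0;0 0 0 0 0 0' | sed -n '2p;4p'
python3 -m crank '0 0 0 0 0 0;0 0 0 0 0 0;0 0 0 0 0 0;0 0 0 0 0 0;0 0 0 0 0 0' 0.2 | tail -3
python3 -m crank '0 0 -0.2 0 0 0;0 0 -0.6 0 0 0;0 0 -0.9 0 0 0;0 0 -0.9 0 0 0;0 0 -0.5 0 0 0' | tail -3
python3 wfind.py
python3 go.py .4436,.3695,.21,87.6 .4436,.3695,.03,87.6
```

```text
tcp_pos: [0.6179, 0.0503, 0.09]
force: [-3.5, 1.0, 5.2]
force: [-0.1, -0.9, -0.4]
finger_gap: 0.602
gripper_force: 0.0
force: [1.2, -0.4, 0.1]
finger_gap: 0.598
gripper_force: 0.0
[141. 247.] grip xy 443.6 369.2 size 21 68 yawY 88.4
t 55.8 pos [0.621  0.0501 0.2199] yawY 92.52 tilt [ 0.0107 -0.0011] F [0.8 0.9 1.4] gap 0.604 gf 0.0 q [-0.1   0.53  1.46 -0.    1.14 -1.71]
turn z units 0.0547 shift units [4.765 7.793 0.248] n 10
turn z units 0.0 shift units [0.  0.  4.5] n 5
```

Last one, D.

```bash
python3 -m crank '0 0 0 0 0 0.05;0.2 0.4 0 0 0 0;0.5 0.8 0 0 0 0;0.5 0.8 0 0 0 0;0.5 0.8 0 0 0 0' | sed -n 2p
python3 -m crank '0.5 0.8 0 0 0 0;0.5 0.8 0 0 0 0;0.5 0.8 0 0 0 0;0.5 0.8 0 0 0 0;0.5 0.8 0 0 0 0' | sed -n 2p
python3 -m crank '0.5 0.8 0 0 0 0;0 0.2 0 0 0 0;0 0 0 0 0 0;0 0 0 0 0 0;0 0 0 0 0 0' | sed -n 2p
python3 go.py .4436,.3695,.03,88
```

```text
tcp_pos: [0.5517, 0.1664, 0.2126]
tcp_pos: [0.4568, 0.3296, 0.2127]
tcp_pos: [0.4412, 0.3675, 0.213]
t 57.2 pos [0.4412 0.3675 0.213 ] yawY 87.95 tilt [-0.0004 -0.0006] F [-1.   0.1  0.7] gap 0.599 gf 0.0 q [ 0.5   0.48  1.58 -0.    1.08 -1.03]
turn z units -0.0005 shift units [-0.058  0.051  4.575] n 5
```

```bash
python3 -m crank '-0.058 0.05 0.3 0 0 0;0 0 0.8 0 0 0;0 0 0.9 0 0 0;0 0 0.9 0 0 0;0 0 0.8 0 0 0' | sed -n 2p
python3 -m crank '0 0 0.6 0 0 0;0 0 0.3 0 0 0;0 0 0 0 0 0;0 0 0 0 0 0;0 0 0 0 0 0' | sed -n '2p;4p'
python3 go.py .4436,.3695,.0295,88
```

```text
tcp_pos: [0.4433, 0.3693, 0.0629]
tcp_pos: [0.4443, 0.3709, 0.0305]
force: [-0.0, -0.7, 0.0]
t 58.2 pos [0.4443 0.3709 0.0305] yawY 88.0 tilt [0.0024 0.0013] F [-0.  -0.7  0. ] gap 0.599 gf 0.0 q [ 0.5   0.76  1.69  0.    0.69 -1.03]
turn z units -0.0 shift units [ 0.016 -0.035  0.025] n 1
```

```bash
python3 -m crank '0 -0.03 0.025 0 0 0;0 0 0 0 0 0;0 0 0 0 0 0;0 0 0 0 0 0;0 0 0 0 0 0' -1 80 | tail -3
python3 -m crank '0 0 0 0 0 0;0 0 0 0 0 0;0 0 -0.2 0 0 0;0 0 -0.5 0 0 0;0 0 -0.8 0 0 0' | tail -3
python3 -m crank '0 0 -0.8 0 0 0;0 0 -0.8 0 0 0;0 0 -0.8 0 0 0;0 0 -0.3 0 0 0;0 0 0 0 0 0' | tail -3
python3 go.py .4976,.0453,.19,92.5 .4976,.0453,.098,92.5
```

```text
force: [-0.7, 0.2, 6.1]
finger_gap: 0.226
gripper_force: 79.4
force: [0.2, -0.4, -4.8]
finger_gap: 0.218
gripper_force: 78.4
force: [0.2, -0.3, -3.6]
finger_gap: 0.221
gripper_force: 78.7
t 59.8 pos [0.4437 0.3696 0.1976] yawY 88.02 tilt [0.0027 0.0014] F [ 0.2 -0.3 -3.6] gap 0.221 gf 78.7 q [ 0.5   0.5   1.59 -0.    1.04 -1.04]
turn z units -0.0498 shift units [-0.993 -8.157  0.19 ] n 9
turn z units 0.0 shift units [0.  0.  2.3] n 3
```

```bash
python3 -m crank '0 0 0 0 0 -0.05;-0.08 -0.4 0 0 0 0;-0.1 -0.8 0 0 0 0;-0.1 -0.8 0 0 0 0;-0.1 -0.8 0 0 0 0' | sed -n 2p
python3 -m crank '-0.1 -0.8 0 0 0 0;-0.1 -0.8 0 0 0 0;-0.1 -0.8 0 0 0 0;-0.1 -0.8 0 0 0 0;-0.1 -0.8 0 0 0 0' | sed -n 2p
python3 -m crank '-0.1 -0.8 0 0 0 0;0 -0.4 0 0 0 0;0 -0.16 0 0 0 0;0 0 0 0 0 0;0 0 0 0 0 0' | sed -n 2p
python3 go.py .4976,.0453,.19,92.5 .4976,.0453,.098,92.5
```

```text
tcp_pos: [0.462, 0.2557, 0.1942]
tcp_pos: [0.4887, 0.0969, 0.1945]
tcp_pos: [0.4957, 0.0454, 0.1955]
t 61.2 pos [0.4957 0.0454 0.1955] yawY 92.49 tilt [-0.002   0.0007] F [-0.1  0.4 -4.4] gap 0.221 gf 79.0 q [-0.13  0.41  1.78  0.    0.95 -1.75]
turn z units -0.0001 shift units [-0.046 -0.004  0.138] n 1
turn z units 0.0 shift units [0.  0.  2.3] n 3
```

```bash
python3 -m crank '0 0 0.4 0 0 0;0 0 0.7 0 0 0;0 0 0.6 0 0 0;0 0 0.4 0 0 0;0 0 0.2 0 0 0' | sed -n 2p
python3 -m crank '0 0 0.1 0 0 0;0 0 0.1 0 0 0;0 0 0.05 0 0 0;0 0 0 0 0 0;0 0 0 0 0 0' | sed -n '2p;4p'
python3 -m crank '0 0 0.05 0 0 0;0 0 0 0 0 0;0 0 0 0 0 0;0 0 0 0 0 0;0 0 0 0 0 0' | sed -n '2p;4p'
python3 -m crank '0 0 0.025 0 0 0;0 0 0 0 0 0;0 0 0 0 0 0;0 0 0 0 0 0;0 0 0 0 0 0' | sed -n '2p;4p'
```

```text
tcp_pos: [0.4954, 0.0462, 0.1027]
tcp_pos: [0.497, 0.0448, 0.0947]
force: [0.8, 0.6, -3.4]
tcp_pos: [0.4967, 0.0449, 0.0923]
force: [0.2, -0.8, -3.8]
tcp_pos: [0.4966, 0.0449, 0.0912]
force: [0.4, 0.6, -3.6]
```

```bash
python3 -m crank '0 0 0.02 0 0 0;0 0 0 0 0 0;0 0 0 0 0 0;0 0 0 0 0 0;0 0 0 0 0 0' | sed -n '2p;4p'
python3 -m crank '0 0 0.015 0 0 0;0 0 0 0 0 0;0 0 0 0 0 0;0 0 0 0 0 0;0 0 0 0 0 0' | sed -n '2p;4p'
```

```text
tcp_pos: [0.4966, 0.0449, 0.0904]
force: [-0.3, -0.1, -3.5]
tcp_pos: [0.4966, 0.0449, 0.0901]
force: [-1.7, -0.3, 3.8]
```

Touched (force sign flipped). Release, rise, then check everything.

```bash
python3 -m crank '0 0 0 0 0 0;0 0 0 0 0 0;0 0 0 0 0 0;0 0 0 0 0 0;0 0 0 0 0 0' 0.2 | tail -3
python3 -m crank '0 0 -0.2 0 0 0;0 0 -0.6 0 0 0;0 0 -0.9 0 0 0;0 0 -0.9 0 0 0;0 0 -0.9 0 0 0' | tail -3
python3 - <<'E'
from meas import *
s=snap('scene'); save(s['image'],'after.png',crop=(60,70,440,330),k=2.1)
t=snap('top');w=cloud(t);r=(np.hypot(w[...,0]-.4677,w[...,1]+.306)<.035)&(w[...,2]>.088);print('dial',rect(w[r][:,:2]),r.sum())
E
python3 go.py .4677,-.306,.2,55.5 .4677,-.306,.07,55.5
```

```text
force: [-0.7, -0.7, -0.3]
finger_gap: 0.604
gripper_force: 0.0
force: [0.8, -0.3, -0.0]
finger_gap: 0.603
gripper_force: 0.0
dial (array([ 467.8, -305.9]), array([13.9, 41. ]), 54.2) 78
t 65.3 pos [0.5    0.0446 0.2351] yawY 92.52 tilt [ 0.0117 -0.0015] F [-0.1  0.5  0.1] gap 0.599 gf 0.0 q [-0.13  0.35  1.74  0.    1.04 -1.75]
turn z units 0.4114 shift units [-4.3   -7.681  0.878] n 9
turn z units 0.0 shift units [0.   0.   3.25] n 4
```

View pics/after.png

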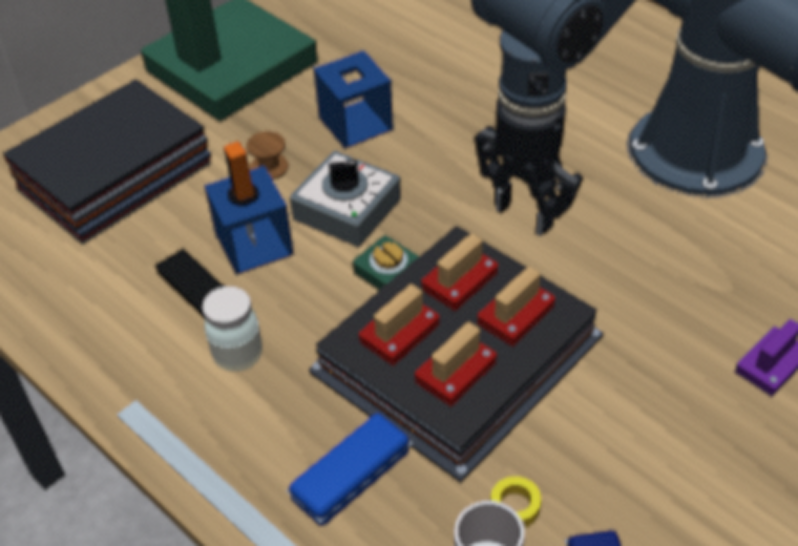

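All four weights lie flat on the pile and clear of the edges, at (400,322), (457,362), (460,270) and (517,303). The driver stands in its stand (240,180), and the bystanders are undisturbed. Next the dial. The last joint's range means I should grip it at yaw −125°, so I turn 217° clockwise up here.

```bash
python3 -m crank '0 0 -0.2 0 0 0.09;0 0 0 0 0 0.09;0 0 0 0 0 0.09;0 0 0 0 0 0.09;0 0 0 0 0 0.09' -0.2 50 >/dev/null
python3 -m crank '0 0 0 0 0 0.09;0 0 0 0 0 0.09;0 0 0 0 0 0.09;0 0 0 0 0 0.09;0 0 0 0 0 0.09' >/dev/null
python3 -m crank '0 0 0 0 0 0.09;0 0 0 0 0 0.09;0 0 0 0 0 0.09;0 0 0 0 0 0.09;0 0 0 0 0 0.09' >/dev/null
python3 -m crank '0 0 0 0 0 0.09;0 0 0 0 0 0.09;0 0 0 0 0 0.09;0 0 0 0 0 0.09;0 0 0 0 0 0.09' >/dev/null
python3 -m crank '0 0 0 0 0 0.09;0 0 0 0 0 0.09;0 0 0 0 0 0.09;0 0 0 0 0 0.09;0 0 0 0 0 0.09' >/dev/null
python3 -m crank '0 0 0 0 0 0.09;0 0 0 0 0 0.08;0 0 0 0 0 0;0 0 0 0 0 0;0 0 0 0 0 0' |sed -n 2p
python3 go.py .4677,-.306,.2,-125 .4677,-.306,.07,-125
```

```text
tcp_pos: [0.4964, 0.0449, 0.2377]
t 68.3 pos [0.4964 0.0449 0.2377] yawY -125.19 tilt [-0.0005  0.0001] F [-0.1 -0.5  0.5] gap 0.405 gf 0.0 q [-0.13  0.35  1.74  0.    1.06  2.05]
turn z units -0.0021 shift units [4.444 7.598 0.941] n 9
turn z units 0.0 shift units [0.   0.   3.25] n 4
```

```bash
python3 -m crank '0.2 0.4 0 0 0 0;0.48 0.8 0 0 0 0;0.48 0.8 0 0 0 0;0.48 0.8 0 0 0 0;0.48 0.8 0 0 0 0' |sed -n 2p
python3 -m crank '0.48 0.8 0 0 0 0;0.48 0.8 0 0 0 0;0.48 0.8 0 0 0 0;0.48 0.8 0 0 0 0;0.4 0.8 0.5 0 0 0' |sed -n 2p
python3 -m crank '0 0 0.4 0 0 0;0 0 0 0 0 0;0 0 0 0 0 0;0 0 0 0 0 0;0 0 0 0 0 0' |sed -n 2p
python3 go.py .4677,-.306,.07,-125.3
```

```text
tcp_pos: [0.4824, -0.1229, 0.2379]
tcp_pos: [0.4675, -0.3091, 0.22]
tcp_pos: [0.4666, -0.3054, 0.2029]
t 69.8 pos [ 0.4666 -0.3054  0.2029] yawY -125.2 tilt [ 0.0013 -0.0013] F [-0.3  0.5 -0.4] gap 0.401 gf 0.0 q [-0.78  0.47  1.63  0.    1.03  1.41]
turn z units 0.0011 shift units [ 3.100e-02 -3.000e-03  3.321e+00] n 4
```

```bash
python3 -m crank '0.03 0 0.5 0 0 0;0 0 0.8 0 0 0;0 0 0.8 0 0 0;0 0 0.7 0 0 0;0 0 0.3 0 0 0' |sed -n '2p;4p'
python3 -m crank '0 0 0.2 0 0 0;0 0 0 0 0 0;0 0 0 0 0 0;0 0 0 0 0 0;0 0 0 0 0 0' |sed -n '2p;4p'
python3 -m crank '0 0 0 0 0 0;0 0 0 0 0 0;0 0 0 0 0 0;0 0 0 0 0 0;0 0 0 0 0 0' -1 40 |tail -3
python3 go.py .4677,-.306,.07,-50
```

```text
tcp_pos: [0.4664, -0.3052, 0.0762]
force: [-0.5, 0.2, -0.4]
tcp_pos: [0.4675, -0.307, 0.0709]
force: [-0.5, 0.0, -0.5]
force: [2.1, 3.3, 5.8]
finger_gap: 0.153
gripper_force: 43.2
t 71.3 pos [ 0.4678 -0.3059  0.0706] yawY -125.33 tilt [0.0017 0.0004] F [2.1 3.3 5.8] gap 0.153 gf 43.2 q [-0.78  0.67  1.73  0.    0.74  1.41]
turn z units -0.837 shift units [-0.004  0.     0.016] n 1
```

Gripped. Turn anticlockwise, watching the torque.

```bash
T='from h import *;s=telemetry.sense();print(s["ft_torque"].round(2),s["force"].round(1),s["q"][5].round(2))'
python3 -m crank '0 0 0 0 0 -0.06;0 0 0 0 0 -0.06;0 0 0 0 0 -0.06;0 0 0 0 0 -0.06;0 0 0 0 0 -0.06' >/dev/null; python3 -c "$T"
python3 -m crank '0 0 0 0 0 -0.06;0 0 0 0 0 -0.06;0 0 0 0 0 -0.06;0 0 0 0 0 0;0 0 0 0 0 0' >/dev/null; python3 -c "$T"
python3 -m crank '0 0 0 0 0 -0.04;0 0 0 0 0 -0.04;0 0 0 0 0 0;0 0 0 0 0 0;0 0 0 0 0 0' >/dev/null; python3 -c "$T"
python3 go.py
```

```text
[ 0.7  -0.42 -0.11] [2.2 3.2 5.6] 0.93
[ 0.68 -0.52  0.08] [2.7 4.7 5.2] 0.65
[ 0.67 -0.45 -1.03] [3.2 4.4 6.9] 0.53
t 72.8 pos [ 0.468  -0.3057  0.0707] yawY -75.25 tilt [0.0028 0.0017] F [3.2 4.4 6.9] gap 0.155 gf 48.3 q [-0.78  0.67  1.73  0.    0.74  0.53]
```

Torque jumped to 1 N·m, so the dial is at its stop after about 50°. Release, rise and look.

```bash
python3 -m crank '0 0 0 0 0 0.01;0 0 0 0 0 0;0 0 0 0 0 0;0 0 0 0 0 0;0 0 0 0 0 0' -0.2 >/dev/null
python3 -m crank '0 0 -0.3 0 0 0;0 0 -0.6 0 0 0;0 0 -0.9 0 0 0;0 0 -0.9 0 0 0;0 0 -0.9 0 0 0' | tail -2
python3 -m crank '0 0 -0.4 0 0 0;-0.6 0.6 0 0 0 0;-0.6 0.6 0 0 0 0;-0.6 0.6 0 0 0 0;-0.6 0.6 0 0 0 0' | sed -n 2p
python3 - <<'E'
from meas import *
s=snap('scene'); save(s['image'],'end.png',crop=(60,70,440,330),k=2.1)
t=snap('top')
for n,q in (('scene',s),('top',t)):
    w=cloud(q);r=(np.hypot(w[...,0]-.4677,w[...,1]+.306)<.035)&(w[...,2]>.088)&(w[...,2]<.1);print(n,'dial',rect(w[r][:,:2]) if r.sum()>5 else 0,r.sum())
E
```

```text
finger_gap: 0.401
gripper_force: 0.0
tcp_pos: [0.3967, -0.424, 0.231]
scene dial (array([ 469.7, -302.9]), array([41.5, 15.2]), 14.7) 45
top dial (array([ 468.2, -306.3]), array([41.2, 15. ]), 14.0) 74
```

View pics/end.png

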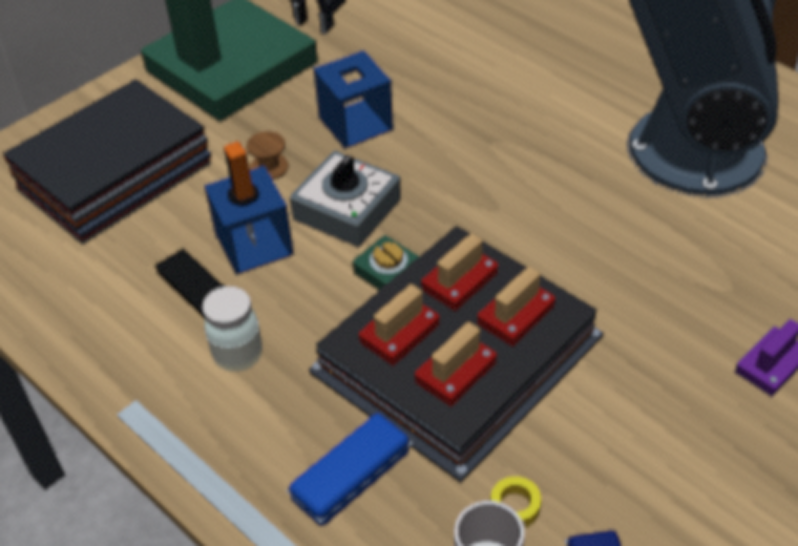

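The end view shows the dial bar at 14°, parallel to the box and at its anticlockwise stop: it turned 49° (0.86 rad), within the stated start range. The weights, driver and bystanders are all in place. Handing in.

```bash
python3 -m crank '0 0 0 0 0 0;0 0 0 0 0 0;0 0 0 0 0 0;0 0 0 0 0 0;0 0 0 0 0 0' | sed -n 1p
python3 -c "
from station import manip;print(manip.sign_off())"
```

```text
t: 74.95
the job is handed in; nothing more can be done
None
```

I handed the job in at about 75 s: the bed screw is locked, the screwdriver is back in its stand, all four red weights are on the pile, and the dial is at its anticlockwise stop; the hand-in gave no verdict.

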